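# Pin the wheels of the cart kit

## Task

Slide every axle unit that is there across the table onto the grey assembly mat, without lifting it, so that all stand wholly on the mat at once with their axles roughly along its short side. Then pull a hitch pin out of the holder for each unit, push it down fully home through the cross hole in its axle and swing the pin's sprung loop down over the axle end until it snaps shut underneath. Leave the glue bottle standing, and do not tip any unit.

Things in the scene. Friction and masses are not known exactly. Their poses are not given: they have to be found in the camera images.
- mat: The assembly mat: a grey rectangular mat with a thin cork rim, 230 (its x) by 380 mm (its y), lying flush in the white table top (under 1 mm high, nothing to climb). Fixed. Origin at its centre, at table level; at yaw 0 its short side points away from the robot along x.
- unit1_mid (a point): Axle unit (2 or 3 present; None at the start: absent), loose, about 0.6 kg: plywood base 130 (x) by 90 (y) by 12 mm; on it a bearing block, a wooden wheel of 60 mm diameter across the axle (x = -14 to 0, top 90 mm above table) and a square axle along x. This point: over the base's centre, 48 mm above the table. x: along the axle to its free end; z up; all unit offsets are from this centre.
- unit1_block (a point): Centre of that unit's wooden bearing block, at x = -34 mm, 48 mm above the table. The block is 28 (x) by 30 mm (y) and rises from the base plate's top (12 mm) to 84 mm above the table. Gripped low across its 30 mm, it drags the unit along the table. Axes as the unit's.
- unit1_hole (a point): Centre of the mouth of that unit's vertical cross hole, in the axle's top face, 71 mm above the table, at x = +26 mm, 12 mm short of the axle's free end. Hole: 10 mm diameter, right through. Axle: aluminium, 22 by 22 mm, 49 to 71 mm above the table, from the wheel to x = +38 mm. Axes as the unit's.
- unit2_mid (a point): Axle unit (2 or 3 present; None at the start: absent), loose, about 0.6 kg: plywood base 130 (x) by 90 (y) by 12 mm; on it a bearing block, a wooden wheel of 60 mm diameter across the axle (x = -14 to 0, top 90 mm above table) and a square axle along x. This point: over the base's centre, 48 mm above the table. x: along the axle to its free end; z up; all unit offsets are from this centre.
- unit2_block (a point): Centre of that unit's wooden bearing block, at x = -34 mm, 48 mm above the table. The block is 28 (x) by 30 mm (y) and rises from the base plate's top (12 mm) to 84 mm above the table. Gripped low across its 30 mm, it drags the unit along the table. Axes as the unit's.
- unit2_hole (a point): Centre of the mouth of that unit's vertical cross hole, in the axle's top face, 71 mm above the table, at x = +26 mm, 12 mm short of the axle's free end. Hole: 10 mm diameter, right through. Axle: aluminium, 22 by 22 mm, 49 to 71 mm above the table, from the wheel to x = +38 mm. Axes as the unit's.
- unit3_mid (a point): Axle unit (2 or 3 present; None at the start: absent), loose, about 0.6 kg: plywood base 130 (x) by 90 (y) by 12 mm; on it a bearing block, a wooden wheel of 60 mm diameter across the axle (x = -14 to 0, top 90 mm above table) and a square axle along x. This point: over the base's centre, 48 mm above the table. x: along the axle to its free end; z up; all unit offsets are from this centre.
- unit3_block (a point): Centre of that unit's wooden bearing block, at x = -34 mm, 48 mm above the table. The block is 28 (x) by 30 mm (y) and rises from the base plate's top (12 mm) to 84 mm above the table. Gripped low across its 30 mm, it drags the unit along the table. Axes as the unit's.
- unit3_hole (a point): Centre of the mouth of that unit's vertical cross hole, in the axle's top face, 71 mm above the table, at x = +26 mm, 12 mm short of the axle's free end. Hole: 10 mm diameter, right through. Axle: aluminium, 22 by 22 mm, 49 to 71 mm above the table, from the wheel to x = +38 mm. Axes as the unit's.
- holder: The pin holder: dark wooden block 210 (its x) by 50 (its y) by 64 mm tall, fixed to the table, with three upright 10 mm holes 56 mm deep at x = -68, 0, +68 mm in a row. Origin at the centre of its underside. A hitch pin stands in each hole at the start.
- pin1_knob (a point): Steel hitch pin, 74 g, upright in the holder; the three are alike. Shank 7 mm diameter, 50 mm long, tapered tip; above it a collar of 16 mm diameter, whose underside stops on a hole's mouth; above that a dark flat-sided knob, 16 (x) by 12 (y) by 30 mm tall, 10 to 40 mm over the collar's underside. This point: the knob's centre (25 mm over it). z up the pin; x the way the open loop points.
- loop1_bar (a point): Middle of the end bar of that pin's sprung loop: a U of 4 mm wire, 30 mm clear inside, 44 mm from hinge to bar. Hinge along the pin's y, 6 mm over the collar's underside. Open: along +x, raised 0.25 rad. Pushed down at the bar (under 2 N) past 0.6 rad below level it snaps to 1.43 rad below, bar beside the shank; before that it springs back. It must point along the axle end within 0.2 rad.
- pin2_knob (a point): Steel hitch pin, 74 g, upright in the holder; the three are alike. Shank 7 mm diameter, 50 mm long, tapered tip; above it a collar of 16 mm diameter, whose underside stops on a hole's mouth; above that a dark flat-sided knob, 16 (x) by 12 (y) by 30 mm tall, 10 to 40 mm over the collar's underside. This point: the knob's centre (25 mm over it). z up the pin; x the way the open loop points.
- loop2_bar (a point): Middle of the end bar of that pin's sprung loop: a U of 4 mm wire, 30 mm clear inside, 44 mm from hinge to bar. Hinge along the pin's y, 6 mm over the collar's underside. Open: along +x, raised 0.25 rad. Pushed down at the bar (under 2 N) past 0.6 rad below level it snaps to 1.43 rad below, bar beside the shank; before that it springs back. It must point along the axle end within 0.2 rad.
- pin3_knob (a point): Steel hitch pin, 74 g, upright in the holder; the three are alike. Shank 7 mm diameter, 50 mm long, tapered tip; above it a collar of 16 mm diameter, whose underside stops on a hole's mouth; above that a dark flat-sided knob, 16 (x) by 12 (y) by 30 mm tall, 10 to 40 mm over the collar's underside. This point: the knob's centre (25 mm over it). z up the pin; x the way the open loop points.
- loop3_bar (a point): Middle of the end bar of that pin's sprung loop: a U of 4 mm wire, 30 mm clear inside, 44 mm from hinge to bar. Hinge along the pin's y, 6 mm over the collar's underside. Open: along +x, raised 0.25 rad. Pushed down at the bar (under 2 N) past 0.6 rad below level it snaps to 1.43 rad below, bar beside the shank; before that it springs back. It must point along the axle end within 0.2 rad.
- glue: A bystander: white glue bottle, 44 mm in diameter, 100 mm tall, with a blue cap, standing on the near side, between the mat and the pin holder. Origin at the centre of its underside.

How it is judged (in metres and radians):
On the way:
1. all axle units that are present stand on the mat, roughly square to it (x of unit1_mid in the frame of mat between -0.055 and 0.055 m and y of unit1_mid in the frame of mat between -0.15 and 0.15 m and angle between the x axis of each of unit1_mid, unit2_mid, unit3_mid and the x axis of mat, either way round below 0.3 rad and angle between each of unit1_mid, unit2_mid, unit3_mid's own z axis and vertical below 0.1 rad and x of unit2_mid in the frame of mat between -0.055 and 0.055 m and y of unit2_mid in the frame of mat between -0.15 and 0.15 m and x of unit3_mid in the frame of mat between -0.055 and 0.055 m and y of unit3_mid in the frame of mat between -0.15 and 0.15 m), for 0.2 s.
At the end, for the whole second after the job is handed in: Each unit present is upright on the mat (centre within 55 mm in mat x, 150 mm in mat y of the mat centre; axle within 0.3 rad of mat x), with a pin in its hole (within 6 mm, 0.2 rad, collar seated within 4 mm) and the loop shut, end bar 27 to 46 mm below the axle's top face (all of step 1 and ((x of pin1_knob in the frame of unit1_hole between -0.006 and 0.006 m and y of pin1_knob in the frame of unit1_hole between -0.006 and 0.006 m and z of pin1_knob in the frame of unit1_hole between 0.02 and 0.029 m and angle between the z axis of pin1_knob and the z axis of unit1_hole, either way round below 0.2 rad and z of loop1_bar in the frame of unit1_hole between -0.046 and -0.027 m and x of loop1_bar in the frame of unit1_hole between -0.004 and 0.018 m and y of loop1_bar in the frame of unit1_hole between -0.012 and 0.012 m) or (x of pin2_knob in the frame of unit1_hole between -0.006 and 0.006 m and y of pin2_knob in the frame of unit1_hole between -0.006 and 0.006 m and z of pin2_knob in the frame of unit1_hole between 0.02 and 0.029 m and angle between the z axis of pin2_knob and the z axis of unit1_hole, either way round below 0.2 rad and z of loop2_bar in the frame of unit1_hole between -0.046 and -0.027 m and x of loop2_bar in the frame of unit1_hole between -0.004 and 0.018 m and y of loop2_bar in the frame of unit1_hole between -0.012 and 0.012 m) or (x of pin3_knob in the frame of unit1_hole between -0.006 and 0.006 m and y of pin3_knob in the frame of unit1_hole between -0.006 and 0.006 m and z of pin3_knob in the frame of unit1_hole between 0.02 and 0.029 m and angle between the z axis of pin3_knob and the z axis of unit1_hole, either way round below 0.2 rad and z of loop3_bar in the frame of unit1_hole between -0.046 and -0.027 m and x of loop3_bar in the frame of unit1_hole between -0.004 and 0.018 m and y of loop3_bar in the frame of unit1_hole between -0.012 and 0.012 m)) and ((x of pin1_knob in the frame of unit2_hole between -0.006 and 0.006 m and y of pin1_knob in the frame of unit2_hole between -0.006 and 0.006 m and z of pin1_knob in the frame of unit2_hole between 0.02 and 0.029 m and angle between the z axis of pin1_knob and the z axis of unit2_hole, either way round below 0.2 rad and z of loop1_bar in the frame of unit2_hole between -0.046 and -0.027 m and x of loop1_bar in the frame of unit2_hole between -0.004 and 0.018 m and y of loop1_bar in the frame of unit2_hole between -0.012 and 0.012 m) or (x of pin2_knob in the frame of unit2_hole between -0.006 and 0.006 m and y of pin2_knob in the frame of unit2_hole between -0.006 and 0.006 m and z of pin2_knob in the frame of unit2_hole between 0.02 and 0.029 m and angle between the z axis of pin2_knob and the z axis of unit2_hole, either way round below 0.2 rad and z of loop2_bar in the frame of unit2_hole between -0.046 and -0.027 m and x of loop2_bar in the frame of unit2_hole between -0.004 and 0.018 m and y of loop2_bar in the frame of unit2_hole between -0.012 and 0.012 m) or (x of pin3_knob in the frame of unit2_hole between -0.006 and 0.006 m and y of pin3_knob in the frame of unit2_hole between -0.006 and 0.006 m and z of pin3_knob in the frame of unit2_hole between 0.02 and 0.029 m and angle between the z axis of pin3_knob and the z axis of unit2_hole, either way round below 0.2 rad and z of loop3_bar in the frame of unit2_hole between -0.046 and -0.027 m and x of loop3_bar in the frame of unit2_hole between -0.004 and 0.018 m and y of loop3_bar in the frame of unit2_hole between -0.012 and 0.012 m)) and ((x of pin1_knob in the frame of unit3_hole between -0.006 and 0.006 m and y of pin1_knob in the frame of unit3_hole between -0.006 and 0.006 m and z of pin1_knob in the frame of unit3_hole between 0.02 and 0.029 m and angle between the z axis of pin1_knob and the z axis of unit3_hole, either way round below 0.2 rad and z of loop1_bar in the frame of unit3_hole between -0.046 and -0.027 m and x of loop1_bar in the frame of unit3_hole between -0.004 and 0.018 m and y of loop1_bar in the frame of unit3_hole between -0.012 and 0.012 m) or (x of pin2_knob in the frame of unit3_hole between -0.006 and 0.006 m and y of pin2_knob in the frame of unit3_hole between -0.006 and 0.006 m and z of pin2_knob in the frame of unit3_hole between 0.02 and 0.029 m and angle between the z axis of pin2_knob and the z axis of unit3_hole, either way round below 0.2 rad and z of loop2_bar in the frame of unit3_hole between -0.046 and -0.027 m and x of loop2_bar in the frame of unit3_hole between -0.004 and 0.018 m and y of loop2_bar in the frame of unit3_hole between -0.012 and 0.012 m) or (x of pin3_knob in the frame of unit3_hole between -0.006 and 0.006 m and y of pin3_knob in the frame of unit3_hole between -0.006 and 0.006 m and z of pin3_knob in the frame of unit3_hole between 0.02 and 0.029 m and angle between the z axis of pin3_knob and the z axis of unit3_hole, either way round below 0.2 rad and z of loop3_bar in the frame of unit3_hole between -0.046 and -0.027 m and x of loop3_bar in the frame of unit3_hole between -0.004 and 0.018 m and y of loop3_bar in the frame of unit3_hole between -0.012 and 0.012 m))); the robot touches nothing.
It fails at once if a unit is lifted clear of the table (more than 20 mm) or tipped over by more than 0.4 rad (height (world z) of any of unit1_mid, unit2_mid, unit3_mid above 0.068 m or angle between any of unit1_mid, unit2_mid, unit3_mid's own z axis and vertical above 0.4 rad).
It fails at once if the glue bottle is knocked over (angle between glue's own z axis and vertical above 0.6 rad).
Of unit1, unit2, unit3 only 2 to 3 are there at a start; the rules pass over those that are not, and their reading is None.
At some moment in a run one of unit1, unit2, unit3 may be knocked a few centimetres aside while the robot is not near it.
It also fails if it takes over 210 s, if anything falls off the work surface, if the arm or the gripper's body presses on something with over 40 N, if the wrist force passes 120 N, or if a joint passes its speed limit or range.

## Robot

A 7-joint arm with a two-finger parallel gripper is mounted at the origin on the work surface. World frame = base frame: x ahead of the robot, y to its left, z up, the work surface at z = 0. Lengths are in m, angles in degrees, forces in N, time in s.
With the tool pointing down it reaches from about 0.425 to 0.875 m from the base axis. Payload 4.7 kg.
Tool frame: the origin (TCP) lies at the very end of the fingers, on their centre line; the grasp point (between the pads) lies 19 mm behind it; z points along the fingers, y is the line along which they close (so a half turn about z gives the same grasp; the last joint's range is limited). The gripper opens to 87 mm and grips with 3 to 60 N. Pads are 19 mm wide; open, the fingers measure 117 mm over their backs; the gripper's body (75 mm by 190 mm) begins 51 mm behind the grasp point.
Start: joints at [70.766, 18.392, -4.016, 83.108, 1.295, 78.541, -3.26], TCP at [0.223, -0.611, 0.223] pointing down, gripper open.
Joint ranges: [-163.93, 163.93], [-17.29, 119.83], [-79.2, 71.16], [3.27, 140.29], [-89.18, 269.18], [5.43, 117.66], [-154.24, 154.24]. Speed limits (degrees/s): [147.25, 147.25, 180, 180, 180, 180, 180].

## Interface

Orientations are given as [roll, pitch, yaw] about the fixed x, y, z axes, in that order (R = Rz(yaw) Ry(pitch) Rx(roll)).
In Python, from cell import get_obs, read_camera, sign_off, silhouettes gives the robot as it stands.
- The arm moves only by the tool play_rows, never from a script. Its argument "steps" is a list that holds one entry, the list of rows, each a list of 7 numbers: the shift along the tool's x, y, z in m, then the turn, a rotation vector about the tool's x, y, z in rad, then the finger opening in m, from 0 to 0.087. A call has 1 to 12 rows; each row shifts and turns the commanded pose from where the row before left it, along the tool's axes as they then stand; what a row does not reach is not made up. A row lasts 1/10 s, in which the tool goes at most 50 mm and 8.59 degrees, less where a joint would pass 70% of its speed; a pose out of reach is approached as far as the arm can. A call is refused whole if a number of a shift passes 0.05 or a number of a turn 0.15, either way. A call with a gripper value outside its range is refused whole. The fingers move at their own pace and stop on an object; "force" is the grip in N (left out, the last holds). Time passes only in rows, so rows that do not move let the fingers close. It gives the time, the measured TCP pose, the force, the opening and the grip force at its end, in the units of the state.
- get_obs(): the state, without advancing time (a new reading comes with each control period).
- read_camera(name): name is "side" or "top" or "wrist"; returns a dict with "frame" (400x640x3 uint8, red, green, blue), "intrinsics" (3x3 intrinsics, pixels), "view" (4x4, takes a point from world to camera coordinates). Camera axes: x right, y up, looking along -z (the intrinsics and any distortion apply to the point x, -y, -z); pixel columns grow to the right and rows downward; lengths in m; the calibration is good to about 2 mm. A picture is of the moment at which its call begins. There is no depth.
- sign_off(): hands the job in; it is judged then, once.
Trained networks look in the newest picture that a camera, given by its name, has taken for a name from the list of things; names that differ only in an ending like _2 or _b are one class to them, and where a whole thing is asked for, a point or a joint stands for the part that bears it (a point fixed in the world has none). Each returns a list of dicts, best first, with "p" (0 to 1); they miss things now and then, are a little off and sometimes report something else, mostly with a low value. They report only what shows in the picture. A call takes as long as a camera call.
- silhouettes(camera, name): "pixels" (400x640 bool, what is visible of it) and "extent" ([left, top, right, bottom] in pixels, round what is visible of it).
The state is a dict: "time_s": time; "qpos": joint angles; "joint_velocities": joint speeds; "effort": joint torques, N m; "tool_pos": TCP position; "tool_rot": TCP orientation; "force": force on the tool from outside, world axes, zero at the start; "wrist_torque": the same for the moment, N m; "grip_width": finger opening in m; "grasp_force": force on a finger pad.
Only numpy, scipy, OpenCV 4.12 (cv2) and the standard library are available. Lean on these libraries where they do the work, as an engineer would, in place of code of your own. Each camera call takes 0.05 s, during which the arm holds its last target. There are 200 camera calls.

## Working session

There is one attempt and no reset: what is moved stays moved. The work goes in short steps, Python scripts to look and compute and a tool call to move; the robot and the scene stay as the last step left them, time stands still between calls to the robot, and variables do not carry over. Pictures are saved under pics/ and viewed, at most 14 in all, crops included, and the job is handed in when it is done.

Besides the shell and the picture viewer there is one more tool, called as name(argument=value, ...), one argument or row to a line, values as JSON. play_rows: Moves the arm, as the interface text tells. Its arguments: {"type":"object","properties":{"steps":{"type":"array","items":{"type":"array","items":{"type":"array","items":{"type":"number"}}}},"force":{"type":"number"}},"required":["steps"]}

```bash
ls; mkdir -p pics
cat > h.py <<'E'
import numpy as np, cv2
from scipy.spatial.transform import Rotation as R
from cell import *
def cam(n):
    c=read_camera(n); return c
def save(c,f,box=None,s=1):
    im=c['frame'][:,:,::-1]
    if box: im=im[box[1]:box[3],box[0]:box[2]]
    cv2.imwrite('pics/'+f,cv2.resize(im,None,fx=s,fy=s,interpolation=cv2.INTER_CUBIC))
def proj(c,p):
    p=np.atleast_2d(p); q=p@c['view'][:3,:3].T+c['view'][:3,3]
    q=q*[1,-1,-1]; u=q@np.array(c['intrinsics']).T; return u[:,:2]/u[:,2:]
def unproj(c,uv,z):
    uv=np.atleast_2d(uv).astype(float); V=c['view']
    d=np.c_[uv,np.ones(len(uv))]@np.linalg.inv(c['intrinsics']).T*[1,-1,-1]
    d=d@V[:3,:3]; o=-V[:3,:3].T@V[:3,3]
    return o+d*((z-o[2])/d[:,2])[:,None]
E
python3 - <<'E'
from h import *
o=get_obs();print({k:np.round(v,3) for k,v in o.items()})
for n in ['top','side']:
    c=cam(n);save(c,n+'0.png');print(n,np.round(c['intrinsics'],1).tolist(),np.round(c['view'],3).tolist(), c.keys())
    for k in ['mat','unit1_mid','holder','pin1_knob','loop1_bar','glue']:
        for r in silhouettes(n,k): 
            print(k,round(r['p'],2),r['extent'],r['pixels'].sum())
E
```

```text
pics
{'time_s': np.float64(0.0), 'qpos': array([70.766, 18.44 , -4.015, 83.175,  1.296, 78.541, -3.263]), 'joint_velocities': array([ 0.01 , -0.056,  0.001,  0.024, -0.   , -0.152, -0.042]), 'effort': array([ 0.0000e+00, -4.9129e+01, -4.0400e-01, -3.1253e+01, -6.4000e-02,
        4.4000e-02,  0.0000e+00]), 'tool_pos': array([ 0.222, -0.61 ,  0.221]), 'tool_rot': array([-1.79889e+02,  7.00000e-03,  2.00400e+01]), 'force': array([-0.388, -0.26 , -1.307]), 'wrist_torque': array([ 0.011, -0.023, -0.   ]), 'grasp_force': np.float64(0.0), 'grip_width': np.float64(0.087)}
top [[387.0, 0.0, 321.3], [0.0, 387.0, 195.3], [0.0, 0.0, 1.0]] [[0.024, -1.0, 0.006, -0.014], [0.986, 0.024, 0.165, -0.534], [-0.165, 0.002, 0.986, -1.055], [0.0, 0.0, 0.0, 1.0]] dict_keys(['frame', 'intrinsics', 'view'])
mat 0.88 [258.1, 135.4, 390.9, 213.9] 9340
unit1_mid 0.67 [459.6, 184.5, 455.4, 189.6] 8
unit1_mid 0.64 [304.4, 200.6, 344.9, 249.3] 1389
holder 0.9 [435.8, 163.6, 464.1, 238.7] 1705
pin1_knob 0.63 [447.3, 208.3, 460.3, 226.0] 75
glue 0.56 [393.0, 222.8, 410.8, 240.4] 241
side [[431.0, 0.0, 323.6], [0.0, 431.0, 198.0], [0.0, 0.0, 1.0]] [[0.983, -0.183, 0.014, -0.504], [0.113, 0.662, 0.741, -0.127], [-0.145, -0.727, 0.672, -1.072], [0.0, 0.0, 0.0, 1.0]] dict_keys(['frame', 'intrinsics', 'view'])
mat 0.72 [305.8, 177.2, 423.6, 286.7] 8759
unit1_mid 0.6 [273.6, 198.3, 326.2, 240.4] 1708
holder 0.73 [308.7, 316.0, 420.6, 366.0] 3564
holder 0.49 [369.1, 313.4, 390.0, 337.5] 36
holder 0.45 [277.8, 197.2, 326.2, 243.7] 1713
pin1_knob 0.76 [329.4, 317.7, 354.8, 341.3] 298
glue 0.65 [299.2, 269.5, 319.5, 306.5] 638
```

Run:
```python
import cv2
a=cv2.imread('pics/top0.png')[90:290,190:500];cv2.imwrite('pics/t0c.png',cv2.resize(a,None,fx=2.5,fy=2.5,interpolation=cv2.INTER_CUBIC))
a=cv2.imread('pics/side0.png')[130:390,220:500];cv2.imwrite('pics/s0c.png',cv2.resize(a,None,fx=2.3,fy=2.3,interpolation=cv2.INTER_CUBIC))
```

```text
(no output)
```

View pics/t0c.png

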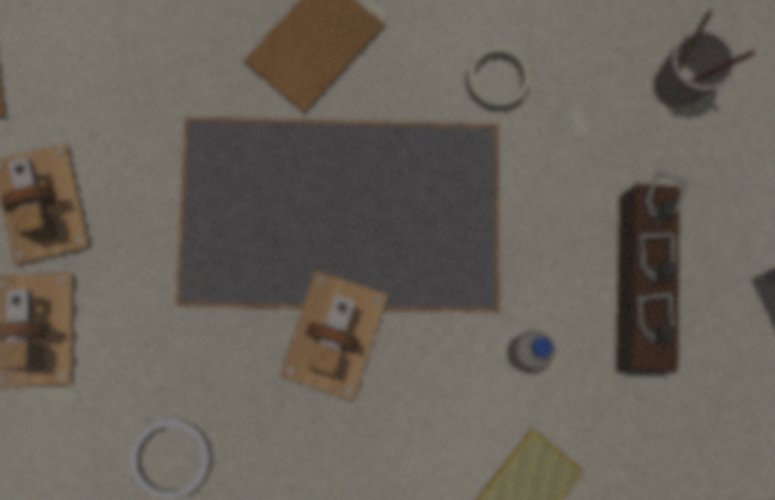

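View pics/s0c.png

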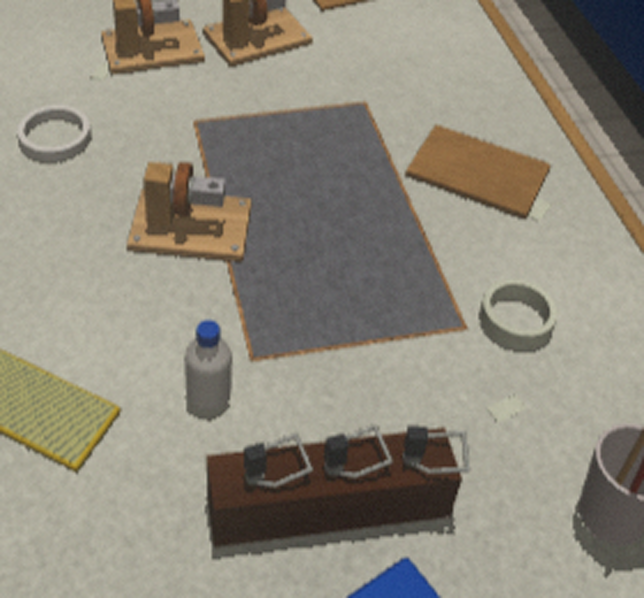

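The three units are at about (20,205), (20,330) and (333,335) in the top crop. Their axle ends point away from the robot. The mat spans (180..498, 119..311), the holder sits at (648,280) with three loops pointing left, and the glue is at (531,352).

```bash
cat >> h.py <<'E'
# unit features: solve yaw,x,y from silhouette by fitting rendered hull
def hull_mask(c,x,y,t):
    m=np.zeros((400,640),np.uint8)
    def box(x0,x1,y0,y1,z0,z1):
        P=np.array([[a,b,d] for a in(x0,x1) for b in(y0,y1) for d in(z0,z1)],float)
        W=P.copy(); W[:,0]=x+np.cos(t)*P[:,0]-np.sin(t)*P[:,1]; W[:,1]=y+np.sin(t)*P[:,0]+np.cos(t)*P[:,1]
        cv2.fillConvexPoly(m,cv2.convexHull(np.round(proj(c,W)*16).astype(np.int32)),1,shift=4)
    box(-.065,.065,-.045,.045,0,.012);box(-.048,-.020,-.015,.015,.012,.084)
    box(-.014,0,-.012,.012,.03,.09);box(-.014,0,-.03,.03,.048,.072);box(-.014,.038,-.011,.011,.049,.071)
    return m
def fit(obs,x0):
    from scipy.optimize import minimize
    def f(v):
        s=0
        for c,m in obs:
            h=hull_mask(c,*v).astype(bool); m=m.astype(bool); s+=1-(h&m).sum()/max(1,(h|m).sum())
        return s
    r=minimize(f,x0,method='Nelder-Mead',options=dict(initial_simplex=np.array(x0)+np.array([[0,0,0],[.02,0,0],[0,.02,0],[0,0,.2]]),xatol=1e-4,fatol=1e-4))
    return r.x,r.fun
E
python3 - <<'E'
from h import *
c=cam('top');T=c
f=lambda u,v:(190+u/2.5,90+v/2.5)
print('mat',unproj(c,[f(187,119),f(498,125),f(498,311),f(179,303)],0).round(3)[:,:2].tolist())
print('glue top',unproj(c,[f(542,347)],.1).round(3).tolist())
print('holder top corners',unproj(c,[f(637,186),f(678,186),f(678,372),f(632,370)],.064).round(3).tolist())
print('knobs',unproj(c,[f(663,208),f(664,268),f(660,334)],.1).round(3).tolist())
print('hole',unproj(c,[f(20,168),f(15,298),f(341,308)],.071).round(3).tolist())
save(c,'t1c.png',(130,120,350,270),3.5)
for n in ['top','side']:
    if n=='side': c=cam('side')
    for i in (1,2,3):
        for r in silhouettes(n,f'unit{i}_mid'): print(n,i,r['p'],r['extent'],r['pixels'].sum())
        if i==1:
            for r in silhouettes(n,'loop1_bar')+silhouettes(n,'pin1_knob'): print(n,r['p'],r['extent'],r['pixels'].sum())
E
```

```text
mat [[0.715, 0.175], [0.717, -0.203], [0.49, -0.201], [0.49, 0.173]]
glue top [[0.44, -0.23, 0.1]]
holder top corners [[0.628, -0.348, 0.064], [0.63, -0.395, 0.064], [0.42, -0.387, 0.064], [0.421, -0.337, 0.064]]
knobs [[0.595, -0.364, 0.1], [0.529, -0.363, 0.1], [0.457, -0.356, 0.1]]
hole [[0.63, 0.348, 0.071], [0.483, 0.343, 0.071], [0.48, -0.016, 0.071]]
top 1 0.87 [305.0, 197.3, 342.6, 247.6] 1289
top 0.73 [187.6, 198.0, 221.9, 244.6] 1445
top 0.61 [446.3, 209.7, 458.5, 218.9] 22
top 0.51 [306.6, 198.8, 343.5, 251.0] 1306
top 0.27 [435.1, 162.1, 463.4, 240.7] 1735
top 0.67 [450.8, 221.5, 460.4, 228.1] 42
top 2 0.62 [189.0, 150.7, 224.6, 194.1] 1316
top 3 0.76 [188.4, 196.7, 221.1, 245.2] 1443
side 1 0.61 [273.2, 199.7, 329.1, 240.4] 1697
side 1 0.25 [336.0, 316.6, 353.9, 336.3] 19
side 1 0.16 [303.6, 176.4, 423.2, 285.7] 8644
side 0.48 [332.2, 317.7, 348.6, 341.4] 58
side 0.21 [275.7, 197.1, 325.8, 241.6] 1736
side 0.72 [328.6, 318.0, 354.9, 342.1] 222
side 2 0.84 [309.4, 123.2, 356.5, 158.0] 1033
side 3 0.92 [264.1, 125.2, 308.2, 165.6] 1196
```

View pics/t1c.png

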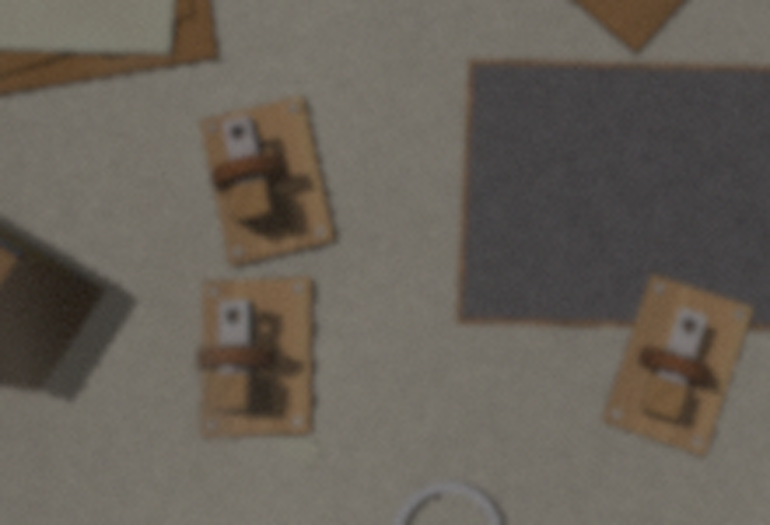

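The view shows unit2 upper left with base corners at about (203,120), (305,98), (335,240) and (235,265). Unit3 is below it, nearly square, and unit1 is at the mat's near edge, turned about -15°.

```bash
cat >> h.py <<'E'
def measure(i,x0,cs=('top','side'),C=None):
    obs=[]
    for n in cs:
        c=cam(n)
        px=proj(c,[[x0[0],x0[1],.04]])[0]
        b=[r for r in silhouettes(n,f'unit{i}_mid') if r['p']>.2 and r['pixels'].sum()>400 and np.hypot(*(np.argwhere(r['pixels']).mean(0)[::-1]-px))<40]
        if b: obs.append((c,b[0]['pixels']))
    each=[fit([o],x0)for o in obs]
    both=fit(obs,x0)
    return both,each
E
python3 - <<'E'
from h import *
for i,x0 in ((1,(.45,-.025,-.2)),(2,(.6,.33,.2)),(3,(.45,.33,0.))):
    b,e=measure(i,x0); v=b[0]; c,s=np.cos(v[2]),np.sin(v[2])
    print(i,np.round(v,4),np.degrees(v[2]).round(1),b[1].round(3),[(np.round(q[0],4).tolist(),round(q[1],3)) for q in e],'block',np.round([v[0]-.034*c,v[1]-.034*s],4))
E
```

```text
1 [ 0.4561 -0.0081 -0.3216] -18.4 0.136 [([0.4576, -0.0093, -0.2968], np.float64(0.075)), ([0.455, -0.007, -0.3088], np.float64(0.041))] block [0.4239 0.0026]
2 [0.6031 0.3429 0.2659] 15.2 0.19 [([0.6049, 0.3424, 0.2628], np.float64(0.057)), ([0.6021, 0.3507, 0.3238], np.float64(0.085))] block [0.5703 0.3339]
3 [0.452  0.34   0.0647] 3.7 0.222 [([0.4545, 0.3368, 0.0732], np.float64(0.098)), ([0.4522, 0.3463, -0.0065], np.float64(0.1))] block [0.4181 0.3378]
```

play_rows(
  steps=[
    [[0,0,0,0,0,0.131,0.087],[0,0,0,0,0,0.131,0.087],[0,0,0,0,0,0.131,0.087],[0,0,0,0,0,0.131,0.087],[0,0,0,0,0,0.131,0.087],[0.0007,-0.043,0,0,0,0,0.087],[0.0007,-0.043,0,0,0,0,0.087],[0.0007,-0.043,0,0,0,0,0.087],[0.0007,-0.043,0,0,0,0,0.087],[0.0007,-0.043,0,0,0,0,0.087],[0.0007,-0.043,0,0,0,0,0.087],[0.0007,-0.043,0,0,0,0,0.087]],
  ],
  force=30,
)

```text
time_s: 3.1
tool_pos: [0.3183, -0.3233, 0.2228]
tool_rot: [180.0, -0.0, -17.5]
force: [0.6, 0.5, 0.2]
grip_width: 0.0871
grasp_force: 0.0
```

play_rows(
  steps=[
    [[0.0007,-0.043,0,0,0,0,0.06],[0.0007,-0.043,0,0,0,0,0.06],[0.0007,-0.043,0,0,0,0,0.06],[0.0007,-0.043,0,0,0,0,0.06],[0.0007,-0.043,0,0,0,0,0.06],[0.0007,-0.043,0,0,0,0,0.06],[0.0007,-0.043,0,0,0,0,0.06],[0.0007,-0.043,0,0,0,0,0.06],[0,0,0,0,0,0,0.06],[0,0,0,0,0,0,0.06]],
  ],
)

```text
time_s: 4.1
tool_pos: [0.4266, 0.0019, 0.2227]
tool_rot: [180.0, -0.0, -17.3]
force: [0.2, 0.0, 0.3]
grip_width: 0.0603
grasp_force: 0.0
```

Run:
```python
from h import *
c=cam('wrist');save(c,'w1.png');print(np.round(c['intrinsics'],1).tolist(),np.round(c['view'],3).tolist())
x=(.456,-.008,-.305)
for i in (1,2,3):
    for r in silhouettes('wrist',f'unit{i}_mid'): 
        print(i,r['p'],r['extent'],r['pixels'].sum())
        if i==1 and r['p']>.3: print(fit([(c,r['pixels'])],x), hull_mask(c,*x).sum())
V=c['view'];print('campos',-V[:3,:3].T@V[:3,3])
```

```text
[[281.7, 0.0, 318.6], [0.0, 281.7, 200.4], [0.0, 0.0, 1.0]] [[-0.298, -0.955, 0.001, 0.128], [0.922, -0.288, -0.26, -0.36], [0.248, -0.077, 0.966, -0.495], [0.0, 0.0, 0.0, 1.0]]
1 0.72 [284.7, 105.7, 355.9, 207.0] 6934
(array([ 0.45368494, -0.00916462, -0.29029166]), np.float64(0.028916339135317215)) 7137
1 0.43 [3.1, 63.1, 93.1, 186.8] 6936
(array([ 0.456, -0.008, -0.305]), np.float64(1.0)) 7137
2 0.63 [1.4, 63.0, 90.0, 188.0] 6944
3 0.93 [20.4, 177.2, 124.5, 248.6] 3820
campos [ 0.49294842 -0.01917025  0.38392427]
```

View pics/w1.png

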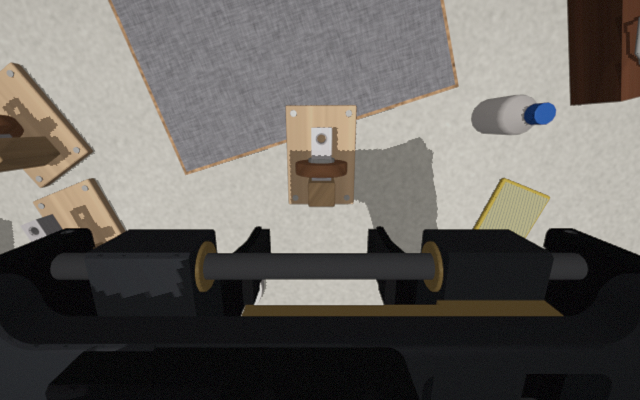

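The wrist view shows unit1 centred at (320,155), aligned with the gripper and between the fingers. The glue is at (515,115) and well clear.

play_rows(
  steps=[
    [[-0.002,0,0.038,0,0,0,0.06],[0,0,0.038,0,0,0,0.06],[0,0,0.038,0,0,0,0.06],[0,0,0.038,0,0,0,0.06],[0,0,0.028,0,0,0,0.06],[0,0,0.012,0,0,0,0.06],[0,0,0,0,0,0,0.06]],
  ],
)

```text
time_s: 5.0
tool_pos: [0.4233, 0.0014, 0.0293]
tool_rot: [180.0, 0.2, -17.6]
force: [0.1, 0.0, 0.2]
grip_width: 0.0593
grasp_force: 0.0
```

play_rows(
  steps=[
    [[0,0,0,0,0,0,0.025],[0,0,0,0,0,0,0.025],[0,0,0,0,0,0,0.025],[0,0,0,0,0,0,0.025],[0,0,0,0,0,0,0.025],[0,0,0,0,0,0,0.025]],
  ],
)

```text
time_s: 5.6
tool_pos: [0.4249, 0.0011, 0.0311]
tool_rot: [179.9, -0.0, -17.5]
force: [-2.1, -3.1, 5.7]
grip_width: 0.0297
grasp_force: 30.0
```

play_rows(
  steps=[
    [[0,0,0,0,0,-0.077,0.025],[0,0,0,0,0,-0.077,0.025],[0,0,0,0,0,-0.077,0.025],[0,0,0,0,0,-0.077,0.025],[0.018,0.017,0,0,0,0,0.025],[0.018,0.017,0,0,0,0,0.025],[0.018,0.017,0,0,0,0,0.025],[0.018,0.017,0,0,0,0,0.025],[0.018,0.017,0,0,0,0,0.025],[0.018,0.017,0,0,0,0,0.025],[0.018,0.017,0,0,0,0,0.025],[0.018,0.017,0,0,0,0,0.025]],
  ],
)

```text
time_s: 6.8
tool_pos: [0.5688, -0.1319, 0.0309]
tool_rot: [-179.9, 0.2, 0.2]
force: [-4.0, 4.4, 10.2]
grip_width: 0.0297
grasp_force: 30.0
```

play_rows(
  steps=[
    [[0,0,0,0,0,0,0.025],[0,0,0,0,0,0,0.06],[0,0,0,0,0,0,0.06],[0,0,0,0,0,0,0.06],[0,0,0,0,0,0,0.06]],
  ],
)

```text
time_s: 7.3
tool_pos: [0.5683, -0.1328, 0.0303]
tool_rot: [-180.0, 0.1, 0.2]
force: [0.0, 0.3, 0.0]
grip_width: 0.0541
grasp_force: 0.0
```

play_rows(
  steps=[
    [[0,0,-0.038,0,0,0,0.06],[0,0,-0.038,0,0,0,0.06],[0,0,-0.038,0,0,0,0.06],[0,0,-0.038,0,0,0,0.06],[0,0,-0.038,0,0,0,0.06],[0,-0.0425,0,0,0,-0.087,0.06]],
  ],
)

```text
time_s: 7.9
tool_pos: [0.5716, -0.0981, 0.226]
tool_rot: [179.6, -0.5, 4.6]
force: [0.9, -0.0, 0.3]
grip_width: 0.06
grasp_force: 0.0
```

play_rows(
  steps=[
    [[0,0,0,0,0,-0.087,0.06],[0,0,0,0,0,-0.087,0.06],[0.0115,-0.041,0,0,0,0,0.06],[0.0115,-0.041,0,0,0,0,0.06],[0.0115,-0.041,0,0,0,0,0.06],[0.0115,-0.041,0,0,0,0,0.06],[0.0115,-0.041,0,0,0,0,0.06],[0.0115,-0.041,0,0,0,0,0.06],[0.0115,-0.041,0,0,0,0,0.06],[0.0115,-0.041,0,0,0,0,0.06],[0.0115,-0.041,0,0,0,0,0.06],[0.0115,-0.041,0,0,0,0,0.06]],
  ],
)

```text
time_s: 9.1
tool_pos: [0.5724, 0.3363, 0.2204]
tool_rot: [180.0, 0.0, 15.1]
force: [0.3, 0.3, 0.4]
grip_width: 0.0604
grasp_force: 0.0
```

```bash
cat >> h.py <<'E'
def wfit(i,x0,far=80):
    c=cam('wrist'); px=proj(c,[[x0[0],x0[1],.04]])[0]; best=None
    for r in silhouettes('wrist',f'unit{i}_mid'):
        if r['pixels'].sum()>400:
            v,f=fit([(c,r['pixels'])],x0)
            if best is None or f<best[1]: best=(v,f)
    return best,c
def todelta(pos,z=None,yaw=None):
    """tool shift to reach pos (current yaw), turn in rad"""
    o=get_obs();t=np.radians(o['tool_rot'][2]);p=np.array(o['tool_pos']);d=np.array(pos[:2])-p[:2]
    if yaw is not None:
        k=-(yaw-t); k=(k+np.pi)%(2*np.pi)-np.pi; t2=yaw
    else: k=0;t2=t
    f=lambda a:np.round([d[0]*np.cos(a)+d[1]*np.sin(a),d[0]*np.sin(a)-d[1]*np.cos(a)],4)
    print('tcp',np.round(p,4),'rot',np.round(o['tool_rot'],1),'shift now-frame',f(t),'after-turn frame',f(t2),'turn',round(k,4))
def off(v,dx,dy=0): return np.array([v[0]+np.cos(v[2])*dx-np.sin(v[2])*dy,v[1]+np.sin(v[2])*dx+np.cos(v[2])*dy])
E
python3 - <<'E'
from h import *
b,c=wfit(2,(.604,.342,.264)); print(b); todelta(off(b[0],-.033),yaw=b[0][2])
E
```

```text
(array([0.60016553, 0.34180599, 0.25977854]), np.float64(0.04972761558876937))
tcp [0.5685 0.3432 0.2201] rot [-1.797e+02  1.000e-01  1.580e+01] shift now-frame [-0.0029  0.0095] after-turn frame [-0.0028  0.0095] turn 0.0154
```

play_rows(
  steps=[
    [[-0.003,0.0095,0,0,0,0.015,0.06],[0,0,0.038,0,0,0,0.06],[0,0,0.038,0,0,0,0.06],[0,0,0.038,0,0,0,0.06],[0,0,0.038,0,0,0,0.06],[0,0,0.028,0,0,0,0.06],[0,0,0.01,0,0,0,0.06],[0,0,0,0,0,0,0.06]],
  ],
)

```text
time_s: 10.0
tool_pos: [0.5725, 0.3218, 0.0293]
tool_rot: [179.9, 0.1, 14.1]
force: [-0.3, 0.1, 0.0]
grip_width: 0.0602
grasp_force: 0.0
```

play_rows(
  steps=[
    [[0,0,0,0,0,0,0.025],[0,0,0,0,0,0,0.025],[0,0,0,0,0,0,0.025],[0,0,0,0,0,0,0.025],[0,0,0,0,0,0,0.025],[0,0,0,0,0,0,0.025]],
  ],
)

```text
time_s: 10.6
tool_pos: [0.5726, 0.3269, 0.0321]
tool_rot: [-179.9, -0.1, 14.3]
force: [-1.2, 4.0, 5.8]
grip_width: 0.0307
grasp_force: 29.2
```

play_rows(
  steps=[
    [[0,0,0,0,0,0.083,0.025],[0,0,0,0,0,0.083,0.025],[0,0,0,0,0,0.083,0.025],[0,0.024,0,0,0,0,0.025],[0,0.024,0,0,0,0,0.025],[0,0.024,0,0,0,0,0.025],[0,0.024,0,0,0,0,0.025],[0,0.024,0,0,0,0,0.025],[0,0.024,0,0,0,0,0.025],[0,0.024,0,0,0,0,0.025],[0,0.024,0,0,0,0,0.025],[0,0.024,0,0,0,0,0.025]],
  ],
)

```text
time_s: 11.8
tool_pos: [0.5737, 0.1099, 0.032]
tool_rot: [-179.9, -0.2, 0.1]
force: [0.2, 4.8, 4.9]
grip_width: 0.0306
grasp_force: 29.2
```

play_rows(
  steps=[
    [[0,0.024,0,0,0,0,0.025],[-0.001,0.024,0,0,0,0,0.025],[-0.001,0.024,0,0,0,0,0.025],[-0.001,0.024,0,0,0,0,0.025],[0,0.02,0,0,0,0,0.025],[0,0.007,0,0,0,0,0.025],[0,0,0,0,0,0,0.025],[0,0,0,0,0,0,0.06],[0,0,0,0,0,0,0.06],[0,0,0,0,0,0,0.06]],
  ],
)

```text
time_s: 12.8
tool_pos: [0.5689, -0.015, 0.03]
tool_rot: [180.0, 0.1, -0.0]
force: [-0.8, 0.5, 0.5]
grip_width: 0.0471
grasp_force: 0.0
```

play_rows(
  steps=[
    [[0,0,-0.038,0,0,0,0.06],[0,0,-0.038,0,0,0,0.06],[0,0,-0.038,0,0,0,0.06],[0,0,-0.038,0,0,0,0.06],[0,0,-0.038,0,0,0,0.06],[-0.0145,-0.0353,0,0,0,-0.05,0.06]],
  ],
)

```text
time_s: 13.4
tool_pos: [0.5593, 0.0155, 0.2254]
tool_rot: [179.8, -0.5, 2.4]
force: [1.0, 0.3, 0.6]
grip_width: 0.06
grasp_force: 0.0
```

play_rows(
  steps=[
    [[-0.016,-0.0345,0,0,0,0,0.06],[-0.016,-0.0345,0,0,0,0,0.06],[-0.016,-0.0345,0,0,0,0,0.06],[-0.016,-0.0345,0,0,0,0,0.06],[-0.016,-0.0345,0,0,0,0,0.06],[-0.016,-0.0345,0,0,0,0,0.06],[-0.016,-0.0345,0,0,0,0,0.06],[-0.016,-0.0345,0,0,0,0,0.06],[-0.016,-0.0345,0,0,0,0,0.06],[0,0,0,0,0,0,0.06],[0,0,0,0,0,0,0.06],[0,0,0,0,0,0,0.06]],
  ],
)

```text
time_s: 14.6
tool_pos: [0.3965, 0.3226, 0.2201]
tool_rot: [179.9, 0.0, 2.8]
force: [0.5, 0.1, -0.7]
grip_width: 0.0602
grasp_force: 0.0
```

Run:
```python
from h import *
b,c=wfit(3,(.4533,.34,.05)); print(b); todelta(off(b[0],-.032),yaw=b[0][2])
```

```text
(array([0.45042011, 0.33890189, 0.05639405]), np.float64(0.04280570742765699))
tcp [0.3967 0.3225 0.2202] rot [180.    0.    2.7] shift now-frame [ 0.0224 -0.0136] after-turn frame [ 0.0225 -0.0134] turn -0.0094
```

play_rows(
  steps=[
    [[0.0225,-0.0135,0,0,0,-0.009,0.06],[0,0,0.038,0,0,0,0.06],[0,0,0.038,0,0,0,0.06],[0,0,0.038,0,0,0,0.06],[0,0,0.038,0,0,0,0.06],[0,0,0.028,0,0,0,0.06],[0,0,0.01,0,0,0,0.06],[0,0,0,0,0,0,0.06]],
  ],
)

```text
time_s: 15.5
tool_pos: [0.4173, 0.3373, 0.0294]
tool_rot: [179.9, 0.1, 3.3]
force: [-0.6, -0.7, 1.1]
grip_width: 0.0599
grasp_force: 0.0
```

play_rows(
  steps=[
    [[0,0,0,0,0,0,0.025],[0,0,0,0,0,0,0.025],[0,0,0,0,0,0,0.025],[0,0,0,0,0,0,0.025],[0,0,0,0,0,0,0.025],[0,0,0,0,0,0,0.025]],
  ],
)

```text
time_s: 16.1
tool_pos: [0.418, 0.3379, 0.031]
tool_rot: [179.9, -0.0, 3.3]
force: [-1.9, -4.3, 6.5]
grip_width: 0.0294
grasp_force: 30.0
```

play_rows(
  steps=[
    [[0,0,0,0,0,0.057,0.025],[0.0136,0.021,0,0,0,0,0.025],[0.0136,0.021,0,0,0,0,0.025],[0.0136,0.021,0,0,0,0,0.025],[0.0136,0.021,0,0,0,0,0.025],[0.0136,0.021,0,0,0,0,0.025],[0.0136,0.021,0,0,0,0,0.025],[0.0136,0.021,0,0,0,0,0.025],[0.0136,0.021,0,0,0,0,0.025],[0.0136,0.021,0,0,0,0,0.025],[0.0136,0.021,0,0,0,0,0.025],[0.0136,0.021,0,0,0,0,0.025]],
  ],
)

```text
time_s: 17.3
tool_pos: [0.5678, 0.11, 0.0312]
tool_rot: [-179.8, -0.0, 0.2]
force: [-2.5, 3.8, 4.0]
grip_width: 0.0297
grasp_force: 30.0
```

play_rows(
  steps=[
    [[0,0,0,0,0,0,0.025],[0,0,0,0,0,0,0.06],[0,0,0,0,0,0,0.06],[0,0,0,0,0,0,0.06],[0,0,0,0,0,0,0.06],[0,0,-0.038,0,0,0,0.06],[0,0,-0.038,0,0,0,0.06],[0,0,-0.038,0,0,0,0.06],[0,0,-0.038,0,0,0,0.06],[0,0,-0.038,0,0,0,0.06]],
  ],
)

```text
time_s: 18.3
tool_pos: [0.5668, 0.1087, 0.2219]
tool_rot: [180.0, 0.0, 0.2]
force: [0.1, 0.1, -0.8]
grip_width: 0.06
grasp_force: 0.0
```

play_rows(
  steps=[
    [[-0.0035,0.0393,0,0,0,0,0.04],[-0.0035,0.0393,0,0,0,0,0.04],[-0.0035,0.0393,0,0,0,0,0.04],[-0.0035,0.0393,0,0,0,0,0.04],[-0.0035,0.0393,0,0,0,0,0.04],[-0.0035,0.0393,0,0,0,0,0.04],[-0.0035,0.0393,0,0,0,0,0.04],[-0.0035,0.0393,0,0,0,0,0.04],[-0.0035,0.0393,0,0,0,0,0.04],[-0.0035,0.0393,0,0,0,0,0.04],[-0.0035,0.0393,0,0,0,0,0.04],[-0.0035,0.0393,0,0,0,0,0.04]],
  ],
)

```text
time_s: 19.5
tool_pos: [0.5263, -0.3644, 0.2203]
tool_rot: [-180.0, 0.0, 0.2]
force: [-0.3, 0.5, -0.1]
grip_width: 0.0405
grasp_force: 0.0
```

play_rows(
  steps=[
    [[0,0,0,0,0,-0.1428,0.04],[0,0,0,0,0,-0.1428,0.04],[0,0,0,0,0,-0.1428,0.04],[0,0,0,0,0,-0.1428,0.04],[0,0,0,0,0,-0.1428,0.04],[0,0,0,0,0,-0.1428,0.04],[0,0,0,0,0,-0.1428,0.04],[0,0,0,0,0,-0.1428,0.04],[0,0,0,0,0,-0.1428,0.04],[0,0,0,0,0,-0.1428,0.04],[0,0,0,0,0,-0.1428,0.04],[0,0,0,0,0,0,0.04]],
  ],
)

```text
time_s: 20.7
tool_pos: [0.5266, -0.3629, 0.2202]
tool_rot: [-180.0, -0.1, 90.2]
force: [0.7, 0.5, -0.3]
grip_width: 0.0398
grasp_force: 0.0
```

play_rows(
  steps=[
    [[0,0,0,0,0,0,0.04],[0,0,0,0,0,0,0.04],[0,0,0,0,0,0,0.04]],
  ],
)

```text
time_s: 21.0
tool_pos: [0.5265, -0.3637, 0.2206]
tool_rot: [-180.0, 0.0, 90.0]
force: [-0.4, 0.5, 0.0]
grip_width: 0.0398
grasp_force: 0.0
```

Run:
```python
from h import *
c=cam('wrist');save(c,'w2.png',(160,60,480,260),2.5)
for k in ('pin1_knob','pin2_knob','pin3_knob','loop1_bar','holder'):
    for r in silhouettes('wrist',k): print(k,round(r['p'],2),r['extent'],r['pixels'].sum())
todelta((.525,-.363),yaw=np.pi/2)
t=cam('top')
for i,x0 in ((1,(.6,-.134,0)),(2,(.6,-.014,0)),(3,(.6,.108,0))):
    for r in silhouettes('top',f'unit{i}_mid'):
        if r['pixels'].sum()>500: print(i,r['p'],fit([(t,r['pixels'])],x0))
```

```text
pin1_knob 0.84 [241.2, 169.2, 297.0, 205.1] 622
pin1_knob 0.36 [254.4, 169.5, 299.3, 205.8] 375
pin2_knob 0.59 [310.2, 174.5, 359.7, 208.2] 667
pin3_knob 0.81 [369.3, 182.2, 421.8, 222.9] 768
loop1_bar 0.64 [255.5, 169.3, 298.1, 206.0] 388
holder 0.8 [226.3, 163.2, 409.3, 216.3] 6669
tcp [ 0.5265 -0.3638  0.2206] rot [180.    0.   90.1] shift now-frame [ 0.0008 -0.0015] after-turn frame [ 0.0008 -0.0015] turn 0.0015
1 0.92 (array([ 0.62761102, -0.09900537,  0.02226285]), np.float64(0.07603186097031134))
2 0.94 (array([ 0.60601284, -0.01143367,  0.05976018]), np.float64(0.10078627591136524))
3 0.91 (array([ 0.60867964,  0.10521893, -0.01835042]), np.float64(0.07188612099644132))
```

View pics/w2.png

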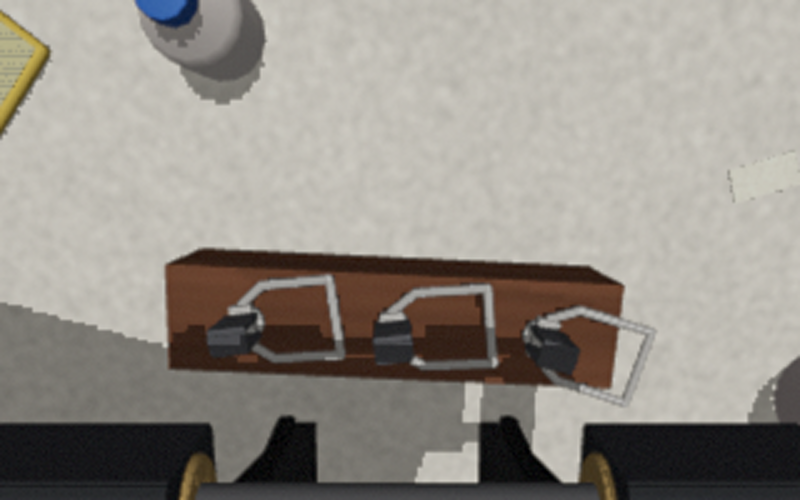

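Loops point right, which is world +x, with bar ends in the crop at (330,278)-(342,356), (488,288)-(494,364) and (654,330)-(628,402). Unit1 has been knocked to about (0.628,-0.099) but is still on the mat.

Run:
```python
from h import *
c=cam('wrist')
for n,a,b in ((1,(330,278),(342,356)),(2,(489,288),(494,364)),(3,(654,331),(628,402))):
    P=unproj(c,[(160+a[0]/2.5,60+a[1]/2.5),(160+b[0]/2.5,60+b[1]/2.5)],.081)[:,:2]
    m=P.mean(0);d=P[0]-P[1];L=np.hypot(*d);t=np.arctan2(d[1],d[0])-np.pi/2
    print(n,'len',L.round(4),'yaw',np.degrees(t).round(1),'hinge',(m-.0426*np.array([np.cos(t),np.sin(t)])).round(4))
h=[(167,263),(172,369),(612,388),(622,283)]
print(unproj(c,[(160+a/2.5,60+b/2.5) for a,b in h],.064).round(4)[:,:2].tolist())
```

```text
1 len 0.0351 yaw 7.4 hinge [ 0.4564 -0.3645]
2 len 0.0343 yaw 5.8 hinge [ 0.5243 -0.3671]
3 len 0.034 yaw -14.5 hinge [ 0.5926 -0.3705]
[[0.4212, -0.3376], [0.4194, -0.3876], [0.6272, -0.3966], [0.6277, -0.3464]]
```

play_rows(
  steps=[
    [[0,0,0,0,0,0.1403,0.04],[0,0,0,0,0,0.1403,0.04],[0,0,0,0,0,0.1403,0.04],[0,0,0,0,0,0.1403,0.04],[0,0,0,0,0,0.1403,0.04],[0,0,0,0,0,0.1403,0.04],[0,0,0,0,0,0.1403,0.04],[0,0,0,0,0,0.1403,0.04],[0,0,0,0,0,0.1403,0.04],[0,0,0,0,0,0.1403,0.04],[0,0,0,0,0,0.1403,0.04],[0,0,0,0,0,0.1403,0.04]],
  ],
)

```text
time_s: 22.75
tool_pos: [0.5265, -0.3637, 0.2205]
tool_rot: [-180.0, 0.0, -6.7]
force: [-0.0, -0.4, 0.2]
grip_width: 0.0399
grasp_force: 0.0
```

play_rows(
  steps=[
    [[0,0,0,0,0,0.1403,0.04],[0.0315,-0.005,0,0,0,0,0.04],[0.0315,-0.005,0,0,0,0,0.04],[0,0,0.02,0,0,0,0.04],[0,0,0,0,0,0,0.04],[0,0,0,0,0,0,0.04],[0,0,0,0,0,0,0.04]],
  ],
)

```text
time_s: 23.45
tool_pos: [0.5896, -0.3704, 0.2015]
tool_rot: [180.0, -0.0, -14.4]
force: [0.3, 0.2, 0.0]
grip_width: 0.0402
grasp_force: 0.0
```

Run:
```python
from h import *
c=cam('wrist');save(c,'w3.png',(220,100,420,250),4)
todelta((.592,-.370),yaw=np.radians(-14.5))
for p in ([.592,-.37,.104],): print(proj(c,[p]))
```

```text
tcp [ 0.5897 -0.3704  0.2018] rot [ 1.799e+02 -1.000e-01 -1.440e+01] shift now-frame [ 0.0021 -0.001 ] after-turn frame [ 0.0021 -0.001 ] turn 0.0009
[[317.00237312 198.16335686]]
```

View pics/w3.png

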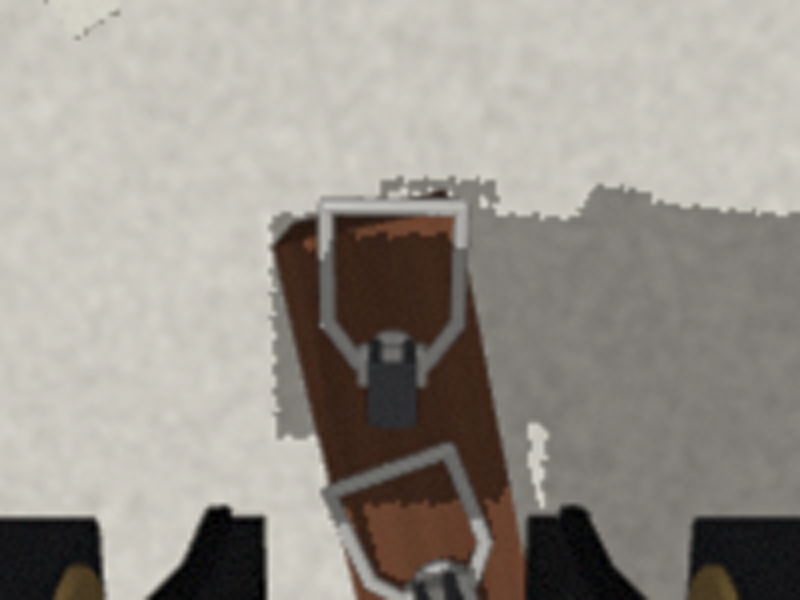

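The loop is square to the tool and the knob top is at crop (392,396), or full-frame (318,199), which matches the prediction.

play_rows(
  steps=[
    [[0.002,-0.001,0.03,0,0,0,0.04],[0,0,0.03,0,0,0,0.04],[0,0,0.03,0,0,0,0.04],[0,0,0.0235,0,0,0,0.04],[0,0,0.01,0,0,0,0.04],[0,0,0,0,0,0,0.04],[0,0,0,0,0,0,0.005],[0,0,0,0,0,0,0.005],[0,0,0,0,0,0,0.005],[0,0,0,0,0,0,0.005],[0,0,0,0,0,0,0.005]],
  ],
)

```text
time_s: 24.6
tool_pos: [0.5925, -0.3696, 0.0778]
tool_rot: [180.0, -0.1, -14.4]
force: [-1.0, -0.5, 1.8]
grip_width: 0.0118
grasp_force: 30.0
```

play_rows(
  steps=[
    [[0,0,-0.01,0,0,0,0.005],[0,0,-0.02,0,0,0,0.005],[0,0,-0.03,0,0,0,0.005],[0,0,-0.03,0,0,0,0.005],[0,0,-0.03,0,0,0,0.005],[0,0,-0.022,0,0,0,0.005],[0,0,0,0,0,0,0.005]],
  ],
)

```text
time_s: 25.3
tool_pos: [0.5941, -0.3698, 0.224]
tool_rot: [179.9, -0.4, -14.4]
force: [-0.2, 0.2, -0.3]
grip_width: 0.0123
grasp_force: 30.0
```

play_rows(
  steps=[
    [[0,0,0,0,0,-0.126,0.005],[0,0,0,0,0,-0.126,0.005],[0.0025,-0.037,0,0,0,0,0.005],[0.0025,-0.037,0,0,0,0,0.005],[0.0025,-0.037,0,0,0,0,0.005],[0.0025,-0.037,0,0,0,0,0.005],[0.0025,-0.037,0,0,0,0,0.005],[0.0025,-0.037,0,0,0,0,0.005],[0.0025,-0.037,0,0,0,0,0.005],[0,0,0,0,0,0,0.005],[0,0,0,0,0,0,0.005],[0,0,0,0,0,0,0.005]],
  ],
)

```text
time_s: 26.5
tool_pos: [0.609, -0.1119, 0.2183]
tool_rot: [180.0, 0.1, -0.1]
force: [-0.1, 0.9, -1.2]
grip_width: 0.0115
grasp_force: 30.0
```

Run:
```python
from h import *
c=cam('wrist');save(c,'w4.png',(140,40,540,240),2)
for i,x0 in ((1,(.6276,-.1,.02)),(2,(.603,-.013,0.0))):
    for r in silhouettes('wrist',f'unit{i}_mid'):
        if r['pixels'].sum()>500:
            v,f=fit([(c,r['pixels'])],x0);print(i,r['p'],r['extent'],v,f,'hole',off(v,.026), proj(c,[[*off(v,.026),.071]]))
print(get_obs()['tool_pos'],get_obs()['tool_rot'])
```

```text
1 0.94 [273.5, 113.6, 343.4, 221.4] [ 0.62232426 -0.10247536  0.02485076] 0.17090395480225984 hole [ 0.64831623 -0.10182931] [[309.01212394 153.14085954]]
2 0.91 [206.5, 133.5, 279.0, 229.2] [ 0.60060806 -0.01276798  0.05800082] 0.09882747068676712 hole [ 0.62656434 -0.0112608 ] [[227.24076628 173.09224917]]
[ 0.60917566 -0.11206125  0.21854871] [ 1.79988968e+02  4.22825449e-02 -1.04900897e-01]
```

View pics/w4.png

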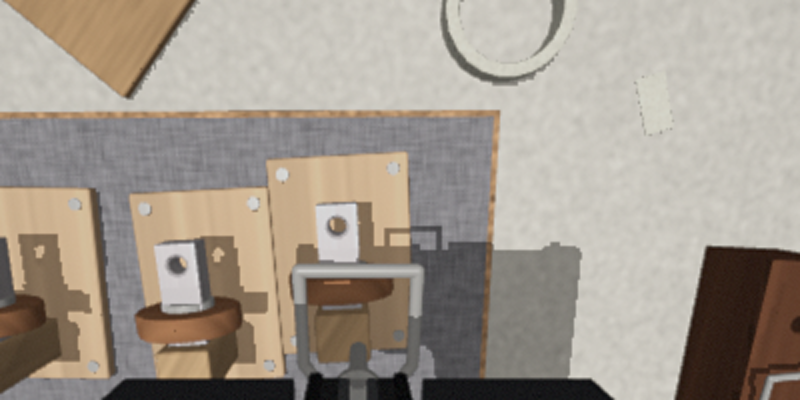

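Unit1 and unit2 stand side by side on the mat, with their holes at crop (337,225) and (177,264). The held pin's loop bar is at (358,269) and points straight ahead.

```bash
cat >> h.py <<'E'
def holefind(c,guess,z=.071,w=9):
    g=cv2.cvtColor(c['frame'],cv2.COLOR_RGB2GRAY).astype(float)
    u,v=proj(c,[[*guess,z]])[0]; u0,v0=int(round(u)),int(round(v))
    p=g[v0-w:v0+w+1,u0-w:u0+w+1]; 
    return p,(u0-w,v0-w)
E
python3 - <<'E'
from h import *
c=cam('wrist')
for uv in ((308.5,152.5),(228.5,172)): print('hole',unproj(c,[uv],.071).round(4))
print('bar',unproj(c,[(319,174.5)],.2215).round(4))
p,o=holefind(c,(.6483,-.1018));print(o);print(p.astype(int))
E
```

```text
hole [[ 0.6493 -0.1014  0.071 ]]
hole [[ 0.6281 -0.0127  0.071 ]]
bar [[ 0.6513 -0.1125  0.2215]]
(300, 144)
[[214 215 214 213 213 215 216 214 211 212 212 213 213 213 212 213 216 216
  138]
 [213 215 214 212 212 213 214 213 211 211 212 212 213 212 212 213 215 215
  143]
 [212 214 213 212 212 213 215 213 209 210 212 213 212 212 211 213 215 216
  159]
 [212 213 213 213 213 210 207 206 196 204 207 211 213 213 210 212 215 214
  159]
 [213 213 213 212 209 185 137 147 150 155 171 193 208 212 211 211 216 214
  156]
 [212 212 213 209 183 157 127 118 120 123 141 160 182 207 212 211 214 214
  160]
 [212 213 212 185 134 161 138 112 110 111 117 131 130 184 210 211 213 214
  182]
 [211 213 211 163 124 178 180 125 111 111 112 116 135 167 206 210 214 215
  200]
 [211 213 201 157 114 179 182 126 108 111 112 113 128 165 199 209 213 214
  180]
 [212 212 190 154 106 172 182 127 109 111 114 112 118 164 193 209 213 213
  174]
 [211 212 192 157 105 135 171 125 111 111 111 110 114 166 200 209 213 214
  179]
 [211 211 203 165 130  95 113 105 108 108 107 104 126 172 201 209 213 215
  196]
 [211 212 211 185 157 110  91  87  93  95  95 114 155 186 208 210 212 214
  196]
 [211 212 213 201 175 149 123 105 103 107 118 152 175 201 210 209 212 214
  193]
 [211 211 213 211 202 179 171 157 155 157 170 180 194 209 211 209 211 213
  191]
 [210 210 212 212 211 211 204 190 185 186 194 208 209 210 210 209 211 213
  197]
 [210 210 212 210 210 212 212 213 210 209 209 210 209 210 209 208 211 215
  212]
 [211 211 211 211 209 211 213 213 210 209 209 209 209 209 210 209 210 214
  214]
 [211 210 212 211 210 211 212 212 210 208 208 209 209 209 209 208 210 214
  213]]
```

play_rows(
  steps=[
    [[0.02,-0.006,0,0,0,0,0.005],[0.02,-0.0055,0,0,0,0,0.005],[0,0,0.03,0,0,0,0.005],[0,0,0.03,0,0,0,0.005],[0,0,0.018,0,0,0,0.005],[0,0,0,0,0,0,0.005],[0,0,0,0,0,0,0.005],[0,0,0.003,0,0,0,0.005],[0,0,0.003,0,0,0,0.005],[0,0,0.003,0,0,0,0.005],[0,0,0,0,0,0,0.005]],
  ],
)

```text
time_s: 27.8
tool_pos: [0.6493, -0.0989, 0.1319]
tool_rot: [180.0, 0.0, 0.0]
force: [-0.4, -0.6, -0.8]
grip_width: 0.0121
grasp_force: 30.0
```

play_rows(
  steps=[
    [[0,0,0.003,0,0,0,0.005],[0,0,0.003,0,0,0,0.005],[0,0,0,0,0,0,0.005]],
  ],
)

```text
time_s: 28.1
tool_pos: [0.6492, -0.0991, 0.1255]
tool_rot: [180.0, 0.0, 0.0]
force: [0.3, -0.4, -1.2]
grip_width: 0.0115
grasp_force: 30.0
```

play_rows(
  steps=[
    [[0,0,0.006,0,0,0,0.005],[0,0,0.006,0,0,0,0.005],[0,0,0.006,0,0,0,0.005],[0,0,0.006,0,0,0,0.005],[0,0,0.006,0,0,0,0.005],[0,0,0.005,0,0,0,0.005],[0,0,0.003,0,0,0,0.005],[0,0,0.002,0,0,0,0.005],[0,0,0,0,0,0,0.005]],
  ],
)

```text
time_s: 29.0
tool_pos: [0.6493, -0.0991, 0.0857]
tool_rot: [180.0, 0.0, 0.0]
force: [-0.1, -2.2, -0.5]
grip_width: 0.0117
grasp_force: 30.0
```

play_rows(
  steps=[
    [[0,0,0.001,0,0,0,0.005],[0,0,0.001,0,0,0,0.005],[0,0,0,0,0,0,0.005]],
  ],
)

```text
time_s: 29.3
tool_pos: [0.6496, -0.099, 0.0847]
tool_rot: [180.0, -0.0, 0.0]
force: [-1.8, -1.1, 3.1]
grip_width: 0.0115
grasp_force: 30.0
```

play_rows(
  steps=[
    [[0,0,0,0,0,0,0.04],[0,0,0,0,0,0,0.04],[0,0,0,0,0,0,0.04],[0,0,-0.02,0,0,0,0.04],[0,0,-0.03,0,0,0,0.04],[0,0,-0.03,0,0,0,0.0],[0.02,0,0,0,0,0,0.0],[0.02,0,0,0,0,0,0.0],[0,0,0,0,0,0,0.0],[0,0,0,0,0,0,0.0]],
  ],
)

```text
time_s: 30.3
tool_pos: [0.6889, -0.098, 0.1633]
tool_rot: [-179.9, 0.1, 0.1]
force: [0.1, 0.7, 0.2]
grip_width: 0.0077
grasp_force: 0.0
```

Run:
```python
from h import *
c=cam('side');save(c,'s2.png',(240,140,480,320),3.3)
o=get_obs();print(o['tool_pos'],o['grip_width'])
for n in (1,2,3):
    for r in silhouettes('side',f'pin{n}_knob'):
        if r['p']>.3: print(n,r['p'],r['extent'])
```

```text
[ 0.6886806  -0.09825427  0.16340969] 0.005180614017708446
1 0.67 [325.2, 315.1, 356.0, 340.8]
2 0.71 [362.9, 322.7, 371.4, 336.8]
3 0.53 [384.4, 211.7, 406.9, 238.2]
```

View pics/s2.png

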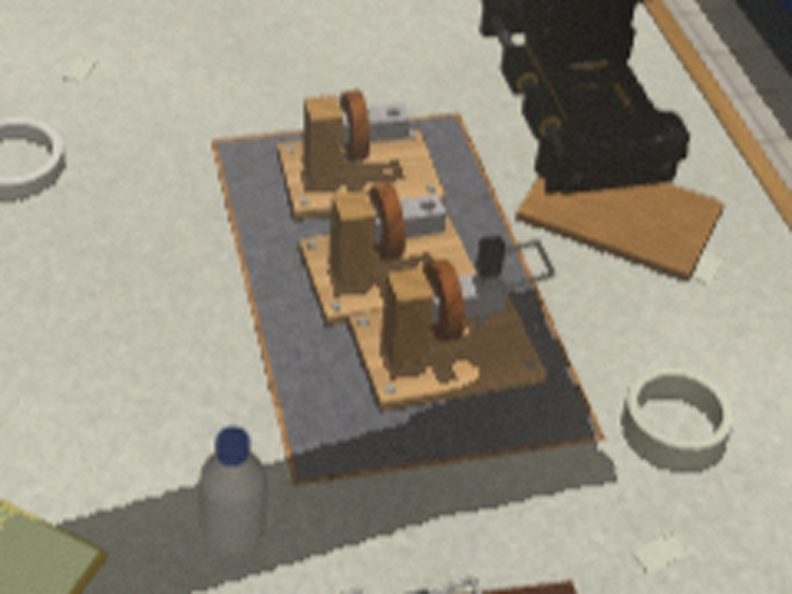

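The side view shows the pin standing seated in unit1 (knob at crop (490,255)), with the loop open and pointing along the axle end.

play_rows(
  steps=[
    [[0,0,0.03,0,0,0,0],[0,0,0.03,0,0,0,0],[0,0,0.01,0,0,0,0],[0,0,0.008,0,0,0,0],[0,0,0.008,0,0,0,0],[0,0,0.008,0,0,0,0],[0,0,0.008,0,0,0,0],[0,0,0.008,0,0,0,0],[0,0,0.004,0,0,0,0],[0,0,0,0,0,0,0],[0,0,0,0,0,0,0]],
  ],
)

```text
time_s: 31.6
tool_pos: [0.6897, -0.0987, 0.0501]
tool_rot: [-180.0, -0.0, 0.0]
force: [0.0, -0.1, -0.4]
grip_width: -0.0001
grasp_force: 0.0
```

play_rows(
  steps=[
    [[0,0,-0.03,0,0,0,0],[0,0,-0.04,0,0,0,0],[0,0,-0.04,0,0,0,0.04],[0,0,-0.04,0,0,0,0.04],[0,0,-0.02,0,0,0,0.04],[-0.03,0.01,0,0,0,0,0.04],[-0.03,0.02,0,0,0,0,0.04]],
  ],
)

```text
time_s: 32.3
tool_pos: [0.6301, -0.1259, 0.2216]
tool_rot: [-179.9, -0.2, 0.3]
force: [-0.2, -0.8, -0.2]
grip_width: 0.0327
grasp_force: 0.0
```

Run:
```python
from h import *
c=cam('side');save(c,'s3.png',(300,160,480,300),3)
c=cam('wrist');b=[];
for i,x0 in ((1,(.6226,-.1,.02)),(2,(.603,-.013,0.05))):
    for r in silhouettes('wrist',f'unit{i}_mid'):
        if r['pixels'].sum()>500:
            v,f=fit([(c,r['pixels'])],x0);print(i,r['p'],v,f)
print(get_obs()['tool_pos'],get_obs()['tool_rot'])
```

```text
1 0.77 [ 0.62200905 -0.10269883  0.0574504 ] 0.17569333526934805
2 0.59 [ 0.60081995 -0.01388617  0.05954716] 0.18819239938297572
[ 0.62942139 -0.12981776  0.22074357] [ 1.79936445e+02 -7.24964791e-02 -6.75607288e-02]
```

View pics/s3.png

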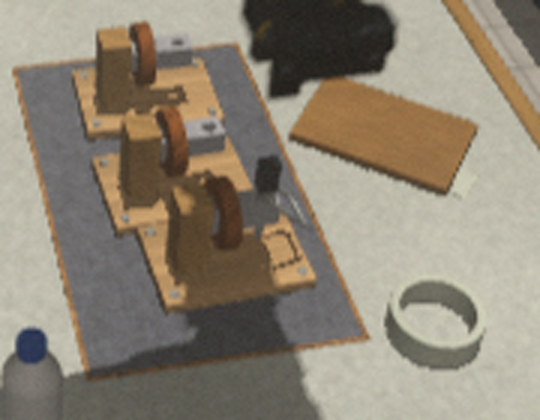

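Run:
```python
from h import *
c=cam('side');save(c,'s4.png',(370,200,430,250),10)
H=np.array([.6488,-.1010,.077]);
for a in (.25,-.3,-.6,-1.0,-1.43):
    P=[H+[.044*np.cos(a),s,.044*np.sin(a)] for s in(-.017,0,.017)]
    print(a,((proj(c,P)-[370,200])*10).round().tolist())
print(((proj(c,[H,H+[0,0,.034]])-[370,200])*10).round().tolist())
```

```text
0.25 [[368.0, 238.0], [345.0, 189.0], [323.0, 140.0]]
-0.3 [[352.0, 308.0], [329.0, 258.0], [308.0, 209.0]]
-0.6 [[322.0, 344.0], [301.0, 294.0], [279.0, 246.0]]
-1.0 [[267.0, 385.0], [246.0, 334.0], [225.0, 286.0]]
-1.43 [[195.0, 412.0], [174.0, 361.0], [155.0, 312.0]]
[[170.0, 242.0], [187.0, 141.0]]
```

View pics/s4.png

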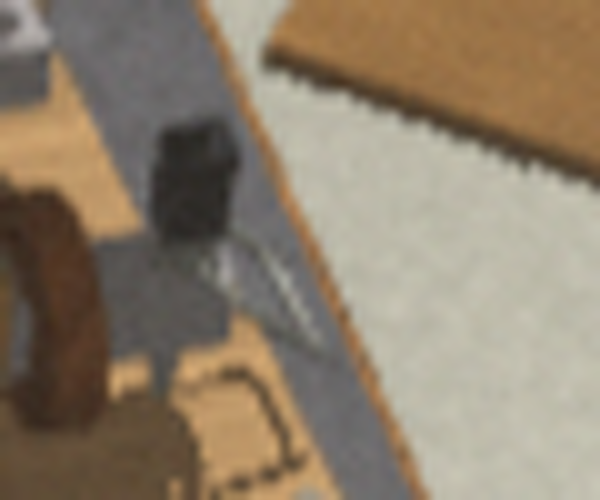

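The loop sits about 0.6 rad below level: its bar runs from (322,345) to (280,248) in the crop and hasn't snapped. I'll press again closer to the hinge, then sweep inward.

play_rows(
  steps=[
    [[0.025,-0.015,0,0,0,0,0],[0.025,-0.014,0,0,0,0,0],[0,0,0.03,0,0,0,0],[0,0,0.03,0,0,0,0],[0,0,0.03,0,0,0,0],[0,0,0.03,0,0,0,0],[0,0,0.02,0,0,0,0],[0,0,0.01,0,0,0,0],[0,0,0.01,0,0,0,0],[0,0,0.008,0,0,0,0],[0,0,0.006,0,0,0,0],[0,0,0,0,0,0,0]],
  ],
)

```text
time_s: 33.75
tool_pos: [0.6793, -0.0998, 0.0457]
tool_rot: [180.0, 0.0, 0.0]
force: [-0.1, 0.1, -0.0]
grip_width: 0.0006
grasp_force: 0.0
```

Run:
```python
from h import *
o=get_obs();print(o['tool_pos'],o['force'])
c=cam('side');save(c,'s5.png',(370,200,430,250),10)
```

```text
[ 0.67931577 -0.09977532  0.04568837] [-0.14117999  0.10829214 -0.0190454 ]
```

View pics/s5.png

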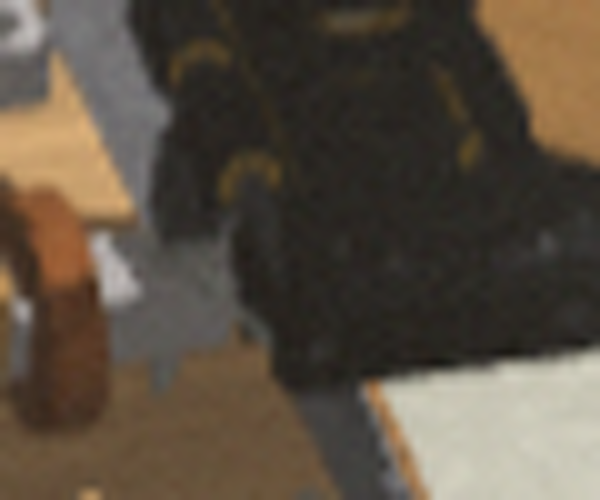

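The gripper hides the loop in this view.

play_rows(
  steps=[
    [[-0.002,0,0,0,0,0,0],[-0.002,0,0,0,0,0,0],[0,0,0,0,0,0,0],[0.006,0,0,0,0,0,0],[0,0,-0.03,0,0,0,0],[0,0,-0.04,0,0,0,0],[0,0,-0.04,0,0,0,0],[0,0,-0.04,0,0,0,0.04],[0,0,-0.02,0,0,0,0.04],[-0.03,0.025,0,0,0,0,0.04],[-0.03,0.025,0,0,0,0,0.04],[0,0.03,0,0,0,0,0.04]],
  ],
)

```text
time_s: 35.0
tool_pos: [0.6189, -0.1797, 0.2165]
tool_rot: [179.9, 0.1, 0.1]
force: [0.8, 0.2, 0.4]
grip_width: 0.0325
grasp_force: 0.0
```

```bash
cat >> h.py <<'E'
def loopangle(c,H,yaw=0,img=None):
    """contrast of the wire U drawn at each angle; best angles first"""
    g=cv2.cvtColor(c['frame'] if img is None else img,cv2.COLOR_RGB2LAB).astype(float)
    out=[]
    d=np.array([np.cos(yaw),np.sin(yaw),0]);n=np.array([-d[1],d[0],0])
    def S(P): 
        u=proj(c,P).astype(np.float32); return cv2.remap(g.astype(np.float32),u[:,0:1],u[:,1:2],cv2.INTER_LINEAR)[:,0]
    for a in np.arange(-1.5,.4,.05):
        k=d*np.cos(a)+np.array([0,0,np.sin(a)])
        w=[H+n*s*.017+k*t for s in(-1,1) for t in np.linspace(.014,.044,15)]+[H+n*s+k*.044 for s in np.linspace(-.017,.017,15)]
        v=S(np.array(w)); out.append((a,np.abs(v[:,1:]-128).mean(),v[:,0].mean()))
    return out
E
python3 - <<'E'
from h import *
H=np.array([.6488,-.1010,.077])
o=get_obs();print(o['tool_pos'])
c=cam('side');save(c,'s6.png',(370,200,430,250),10)
def load(f): return cv2.resize(cv2.imread('pics/'+f)[:,:,::-1],(60,50),interpolation=cv2.INTER_AREA)
old=c['frame'].copy();old[200:250,370:430]=load('s4.png')
A=loopangle(c,H);B=loopangle(c,H,img=old)
for a,b in zip(A,B): print(np.round(a,2).tolist(),np.round(b[1:],1).tolist())
for n in (1,2,3):
    for r in silhouettes('side',f'loop{n}_bar'):
        if r['p']>.15:print(n,round(r['p'],2),r['extent'],r['pixels'].sum())
E
```

```text
[ 0.61893318 -0.17967317  0.21653159]
[-1.5, 6.74, 114.95] [8.0, 113.0]
[-1.45, 6.93, 111.72] [8.899999618530273, 118.5999984741211]
[-1.4, 6.24, 105.62] [9.699999809265137, 121.0999984741211]
[-1.35, 4.58, 96.12] [9.800000190734863, 121.4000015258789]
[-1.3, 4.1, 92.55] [9.600000381469727, 120.0999984741211]
[-1.25, 4.8, 96.27] [9.199999809265137, 117.4000015258789]
[-1.2, 6.54, 104.33] [8.800000190734863, 113.9000015258789]
[-1.15, 8.38, 114.93] [8.699999809265137, 111.80000305175781]
[-1.1, 9.63, 123.64] [8.800000190734863, 110.80000305175781]
[-1.05, 10.62, 127.45] [9.5, 116.9000015258789]
[-1.0, 11.39, 132.26] [10.600000381469727, 128.60000610351562]
[-0.95, 10.67, 131.91] [9.899999618530273, 131.1999969482422]
[-0.9, 7.32, 122.92] [7.199999809265137, 123.9000015258789]
[-0.85, 4.98, 117.04] [5.0, 117.19999694824219]
[-0.8, 4.03, 114.82] [4.0, 112.4000015258789]
[-0.75, 3.33, 112.83] [3.4000000953674316, 108.69999694824219]
[-0.7, 2.67, 111.44] [3.299999952316284, 110.69999694824219]
[-0.65, 2.29, 110.43] [2.799999952316284, 111.5999984741211]
[-0.6, 1.94, 110.24] [2.09999990463
[... 449 characters left out ...]
.15, 4.69, 150.62] [4.599999904632568, 152.5]
[-0.1, 4.72, 151.94] [4.599999904632568, 153.89999389648438]
[-0.05, 4.74, 153.15] [4.599999904632568, 155.1999969482422]
[0.0, 4.66, 153.92] [4.599999904632568, 156.0]
[0.05, 4.64, 154.91] [4.599999904632568, 156.89999389648438]
[0.1, 4.59, 155.68] [4.599999904632568, 157.5]
[0.15, 4.61, 156.22] [4.599999904632568, 158.10000610351562]
[0.2, 4.66, 156.7] [4.699999809265137, 158.6999969482422]
[0.25, 4.65, 156.98] [4.699999809265137, 158.6999969482422]
[0.3, 4.65, 157.05] [4.699999809265137, 158.3000030517578]
[0.35, 4.65, 156.7] [4.599999904632568, 157.8000030517578]
2 0.27 [329.5, 195.0, 384.3, 235.6] 1269
3 0.69 [326.2, 317.8, 355.2, 341.3] 230
```

Numerically, unit1's loop wire now shows at about -1.35 rad, where it was -0.6 before, so it has shut. Next is the middle pin.

play_rows(
  steps=[
    [[0,0,0,0,0,-0.101,0.04],[-0.0188,0.0294,0,0,0,0,0.04],[-0.0188,0.0294,0,0,0,0,0.04],[-0.0188,0.0294,0,0,0,0,0.04],[-0.0188,0.0294,0,0,0,0,0.04],[-0.0188,0.0294,0,0,0,0,0.04],[-0.0188,0.0294,0,0,0,0,0.04],[0,0,0.01,0,0,0,0.04],[0,0,0,0,0,0,0.04],[0,0,0,0,0,0,0.04]],
  ],
)

```text
time_s: 36.2
tool_pos: [0.5288, -0.364, 0.206]
tool_rot: [-179.9, -0.0, 6.0]
force: [-0.5, 1.1, 0.3]
grip_width: 0.0401
grasp_force: 0.0
```

Run:
```python
from h import *
c=cam('wrist');save(c,'w5.png',(220,100,420,250),4)
todelta((.5243,-.3669),yaw=np.radians(5.8))
g=cv2.cvtColor(c['frame'],cv2.COLOR_RGB2GRAY)
u=proj(c,[[.5243,-.3669,.104]])[0];print(u)
# bright bar: column profile rows around expected bar
P=np.array([[.5243,-.3669,.081]])+.0426*np.array([[np.cos(.101),np.sin(.101),0]])
b=proj(c,P)[0];print('bar exp',b)
x,y=b.round().astype(int);print(g[y-8:y+9,x-24:x+25:4])
for n in (1,2,3):
  for r in silhouettes('wrist',f'pin{n}_knob'):
    m=r['pixels']&(g<75); print(n,round(r['p'],2),r['extent'],m.sum(), np.argwhere(m).mean(0)[::-1].round(1) if m.sum() else 0)
```

```text
tcp [ 0.5289 -0.3641  0.2064] rot [-1.799e+02 -1.000e-01  6.100e+00] shift now-frame [-0.0049  0.0023] after-turn frame [-0.0049  0.0024] turn 0.0045
[321.2282393  203.79442817]
bar exp [321.34590199 157.05343095]
[[199 201 123  79  72  80  74  73  75  73  74  77  75]
 [199 201 118  77  74  79  74  74  76  74  72  78  78]
 [200 202 108  77  73  79  75  72  76  74  73  80  77]
 [200 199 104  75  75  78  73  73  76  73  73  79  77]
 [201 197  96  75  74  77  74  73  73  72  75  79  76]
 [200 195  87  74  74  74  72  73  76  69  74  79  76]
 [200 195  87  74  76  54  70  75  77  51  75  78  75]
 [198 198 111 103 114 105 105 104 114 105 105  76  77]
 [196 198 173 175 174 174 175 174 174 172 173  75  77]
 [193 195 200 203 202 200 201 198 198 193 191  74  76]
 [192 198 163 159 160 159 158 159 158 157 164  75  75]
 [192 198 157  86  92  87  87  87  87  85 159  74  76]
 [196 199 161  69  75  75  71  73  72  69 163  73  76]
 [197 200 161  69  76  76  72  77  75  74 164  75  75]
 [199 199 161  73  78  77  72  76  73  75 164  79  75]
 [204 201 162  70  78  77  71  76  75  71 164  74  77]
 [205 199 161  71  78  76  72  76  74  71 164  48  76]]
1 0.86 [292.9, 216.3, 327.5, 253.7] 36 [312.3 245.7]
1 0.41 [32.7, 17.8, 152.5, 140.3] 2594 [97.9 89.3]
2 0.66 [301.0, 156.4, 339.9, 212.3] 325 [319.4 195.6]
3 0.59 [1.4, 15.0, 105.7, 52.6] 1140 [37.5 31.5]
3 0.56 [293.9, 219.6, 329.6, 253.5] 9 [303.3 221.3]
```

play_rows(
  steps=[
    [[-0.0055,0.0025,0.03,0,0,0,0.04],[0,0,0.03,0,0,0,0.04],[0,0,0.03,0,0,0,0.04],[0,0,0.028,0,0,0,0.04],[0,0,0.01,0,0,0,0.04],[0,0,0,0,0,0,0.04],[0,0,0,0,0,0,0.005],[0,0,0,0,0,0,0.005],[0,0,0,0,0,0,0.005],[0,0,0,0,0,0,0.005],[0,0,0,0,0,0,0.005]],
  ],
)

```text
time_s: 37.5
tool_pos: [0.5223, -0.3691, 0.0786]
tool_rot: [-180.0, -0.0, 5.8]
force: [-0.1, 1.6, 2.4]
grip_width: 0.0117
grasp_force: 30.0
```

play_rows(
  steps=[
    [[0,0,-0.01,0,0,0,0.005],[0,0,-0.02,0,0,0,0.005],[0,0,-0.03,0,0,0,0.005],[0,0,-0.03,0,0,0,0.005],[0,0,-0.03,0,0,0,0.005],[0,0,-0.022,0,0,0,0.005],[0,0,0,0,0,0,0.005]],
  ],
)

```text
time_s: 38.2
tool_pos: [0.5238, -0.3709, 0.2247]
tool_rot: [179.7, -0.3, 5.8]
force: [1.0, 0.1, -1.2]
grip_width: 0.0118
grasp_force: 30.0
```

play_rows(
  steps=[
    [[0,0,0,0,0,0.044,0.005],[0.0085,-0.0352,0,0,0,0,0.005],[0.0085,-0.0352,0,0,0,0,0.005],[0.0085,-0.0352,0,0,0,0,0.005],[0.0085,-0.0352,0,0,0,0,0.005],[0.0085,-0.0352,0,0,0,0,0.005],[0.0085,-0.0352,0,0,0,0,0.005],[0.0085,-0.0352,0,0,0,0,0.005],[0.0085,-0.0352,0,0,0,0,0.005],[0.0085,-0.0352,0,0,0,0,0.005],[0.0085,-0.0352,0,0,0,0,0.005]],
  ],
)

```text
time_s: 39.3
tool_pos: [0.586, -0.0125, 0.2191]
tool_rot: [180.0, 0.1, 3.3]
force: [0.8, 0.3, -0.8]
grip_width: 0.0115
grasp_force: 30.0
```

play_rows(
  steps=[
    [[0,0,0,0,0,0,0.005],[0,0,0,0,0,0,0.005],[0,0,0,0,0,0,0.005]],
  ],
)

```text
time_s: 39.6
tool_pos: [0.5861, -0.0153, 0.2193]
tool_rot: [179.9, 0.1, 3.2]
force: [-0.4, -0.1, -0.9]
grip_width: 0.012
grasp_force: 30.0
```

```bash
cat >> h.py <<'E'
def holeat(c,guess,z=.071,w=10):
    p,o=holefind(c,guess,z,w); bright=np.percentile(p,85)
    m=(p<bright-28).astype(np.uint8)
    n,l,s,ce=cv2.connectedComponentsWithStats(m)
    k=min(range(1,n),key=lambda j:np.hypot(*(ce[j]-w))+ (99 if s[j,4]<20 else 0))
    b=s[k]; ctr=np.array([b[0]+(b[2]-1)/2,b[1]+(b[3]-1)/2])+o
    return ctr,b.tolist(),unproj(c,[ctr],z)[0]
def barat(c,z,yaw):
    """held pin: bar centre by bright wire rows near expected place"""
    o=get_obs();t=np.array(o['tool_pos']);d=np.array([np.cos(yaw),np.sin(yaw)])
    g=cv2.cvtColor(c['frame'],cv2.COLOR_RGB2GRAY).astype(float)
    e=proj(c,[[*(t[:2]+.0426*d),z]])[0]; x,y=e.round().astype(int)
    return e,g[y-9:y+10,x-40:x+41]
E
python3 - <<'E'
from h import *
c=cam('wrist');save(c,'w6.png',(140,40,540,240),2)
o=get_obs();print(np.round(o['tool_pos'],4),np.round(o['tool_rot'],2))
v=None
for r in silhouettes('wrist','unit2_mid'):
    if r['pixels'].sum()>500:
        v,f=fit([(c,r['pixels'])],(.6015,-.013,.05));print(r['p'],v,f,'hole',off(v,.026))
print(holeat(c,(.628,-.0127)))
e,p=barat(c,o['tool_pos'][2]+.0030,np.radians(o['tool_rot'][2]));print(e)
np.set_printoptions(linewidth=200);print(p[:,::4].astype(int))
E
```

```text
[ 0.5862 -0.0156  0.2194] [1.7995e+02 7.0000e-02 3.1500e+00]
0.57 [ 0.60155922 -0.01287646  0.07013059] 0.18839763446916358 hole [ 0.62749531 -0.01105456]
(array([317. , 151.5]), [4, 5, 11, 12, 103], array([ 0.62701046, -0.01149596,  0.071     ]))
[319.06609595 173.54158369]
[[120 113 117 104 104 162 163 186 196 195 195 195 106 101 105 103 107 110 132 163 161]
 [115 112 110  93  94 104 107 181 191 190 190 188 108  99 101 104 105 109 131 164 161]
 [119 112 114  98  98  98  98 141 149 147 147 147 120 104 104 105 106 108 125 155 154]
 [112 112 137 139 138 137 139 139 137 140 140 141 141 140 141 141 141 142 109 103 104]
 [114 116 151 160 160 159 160 158 159 159 159 157 160 160 160 161 159 161  93  96  97]
 [113 116 158 175 175 175 175 175 175 175 174 174 173 172 173 172 172 172 103  95  97]
 [120 120 159 180 180 179 179 177 176 175 175 174 173 171 170 170 169 170 103  96  97]
 [125 130 154 156 157 157 157 157 158 157 156 155 155 156 156 157 156 156 101  95  97]
 [129 125 152 142 134 137 137 139 138 137 137 137 137 137 136 137 137 152  99  96  97]
 [130 124 153 128  76  77  75  95  94  93 102 100  97  75  74  76  92 159  90  96  97]
 [134 128 154 132  50  53  47  62  90  94  94  93  71  45  48  49  76 160  88  96  97]
 [134 131 152 135  54  52  50  47  56  65  66  56  53  50  53  52  74 159  84  96  99]
 [138 132 152 138  59  58  51  49  49  49  48  50  50  49  57  63  76 158  83  96  96]
 [137 134 149 138  57  59  57  55  53  51  53  53  55  57  60  61  75 160  85  95  96]
 [131 132 152 138  59  57  60  64  67  68  69  67  63  60  59  60  74 161  84  97  97]
 [130 131 151 140  58  64  61  65  68  68  69  65  68  61  57  62  74 161  82  96  98]
 [129 134 149 142  59  95  62  64  69  69  69  67  65  60  55  59  75 159  82  95  97]
 [130 134 151 143  58  91  63  65  69  69  71  69  67  65  58  57  75 160  82  95  98]
 [128 132 149 141  57  61  63  68  72  70  69  69  67  63  56  56  77 160  79  96  97]]
```

play_rows(
  steps=[
    [[0.02,-0.0007,0,0,0,0,0.005],[0.0195,-0.0007,0,0,0,0,0.005],[0,0,0.03,0,0,0,0.005],[0,0,0.03,0,0,0,0.005],[0,0,0.018,0,0,0,0.005],[0,0,0,0,0,0,0.005],[0,0,0,0,0,0,0.005],[0,0,0.004,0,0,0,0.005],[0,0,0.004,0,0,0,0.005],[0,0,0.004,0,0,0,0.005],[0,0,0.003,0,0,0,0.005],[0,0,0,0,0,0,0.005]],
  ],
)

```text
time_s: 40.9
tool_pos: [0.6262, -0.0105, 0.1268]
tool_rot: [179.9, -0.0, 3.3]
force: [1.1, -1.6, -1.3]
grip_width: 0.012
grasp_force: 30.0
```

play_rows(
  steps=[
    [[0,0,0.006,0,0,0,0.005],[0,0,0.006,0,0,0,0.005],[0,0,0.006,0,0,0,0.005],[0,0,0.006,0,0,0,0.005],[0,0,0.006,0,0,0,0.005],[0,0,0.005,0,0,0,0.005],[0,0,0.003,0,0,0,0.005],[0,0,0.002,0,0,0,0.005],[0,0,0.001,0,0,0,0.005],[0,0,0.001,0,0,0,0.005],[0,0,0,0,0,0,0.005]],
  ],
)

```text
time_s: 42.0
tool_pos: [0.6258, -0.0097, 0.0855]
tool_rot: [180.0, 0.0, 3.3]
force: [-0.3, -2.3, 3.1]
grip_width: 0.0117
grasp_force: 30.0
```

play_rows(
  steps=[
    [[0,0,0,0,0,0,0.04],[0,0,0,0,0,0,0.04],[0,0,0,0,0,0,0.04],[0,0,-0.02,0,0,0,0.04],[0,0,-0.03,0,0,0,0.04],[0,0,-0.03,0,0,0,0.0],[0.02,0,0,0,0,0,0.0],[0.0195,0,0,0,0,0,0.0],[0,0,0,0,0,0,0.0],[0,0,0,0,0,0,0.0]],
  ],
)

```text
time_s: 43.0
tool_pos: [0.6647, -0.0068, 0.1643]
tool_rot: [-179.9, 0.1, 3.4]
force: [-0.2, 0.3, -0.2]
grip_width: 0.008
grasp_force: 0.0
```

play_rows(
  steps=[
    [[0,0,0.03,0,0,0,0],[0,0,0.03,0,0,0,0],[0,0,0.012,0,0,0,0],[0,0,0.01,0,0,0,0],[0,0,0.01,0,0,0,0],[0,0,0.01,0,0,0,0],[0,0,0.01,0,0,0,0],[-0.006,0,0,0,0,0,0],[0,0,0.005,0,0,0,0],[0,0,0.002,0,0,0,0],[0,0,0,0,0,0,0],[0,0,0,0,0,0,0]],
  ],
)

```text
time_s: 44.2
tool_pos: [0.6597, -0.0079, 0.0463]
tool_rot: [180.0, -0.0, 3.3]
force: [0.4, 0.1, -0.2]
grip_width: 0.0003
grasp_force: 0.0
```

play_rows(
  steps=[
    [[-0.002,0,0,0,0,0,0],[-0.001,0,0,0,0,0,0],[0,0,0,0,0,0,0],[0.005,0,0,0,0,0,0],[0,0,-0.03,0,0,0,0],[0,0,-0.04,0,0,0,0],[0,0,-0.04,0,0,0,0],[0,0,-0.04,0,0,0,0.04],[0,0,-0.01,0,0,-0.072,0.04],[0,0,0,0,0,0,0.04]],
  ],
)

```text
time_s: 45.2
tool_pos: [0.663, -0.0073, 0.2089]
tool_rot: [180.0, -0.3, 7.5]
force: [0.0, -0.0, -0.1]
grip_width: 0.0171
grasp_force: 0.0
```

play_rows(
  steps=[
    [[-0.0249,0.0327,0,0,0,0,0.04],[-0.0249,0.0327,0,0,0,0,0.04],[-0.0249,0.0327,0,0,0,0,0.04],[-0.0249,0.0327,0,0,0,0,0.04],[-0.0249,0.0327,0,0,0,0,0.04],[-0.0249,0.0327,0,0,0,0,0.04],[-0.0249,0.0327,0,0,0,0,0.04],[-0.0249,0.0327,0,0,0,0,0.04],[-0.0249,0.0327,0,0,0,0,0.04],[-0.0249,0.0327,0,0,0,0,0.04],[0,0,0,0,0,0,0.04],[0,0,0,0,0,0,0.04]],
  ],
)

```text
time_s: 46.4
tool_pos: [0.4553, -0.3651, 0.2044]
tool_rot: [-179.9, 0.1, 7.2]
force: [0.6, 0.7, 0.3]
grip_width: 0.0397
grasp_force: 0.0
```

Run:
```python
from h import *
np.set_printoptions(linewidth=220)
c=cam('wrist');yaw=np.radians(7.4);K=np.array([.4564,-.3645])
todelta(K,yaw=yaw)
g=cv2.cvtColor(c['frame'],cv2.COLOR_RGB2GRAY)
b=proj(c,[[*(K+.0426*np.array([np.cos(yaw),np.sin(yaw)])),.081]])[0];print('bar exp',b)
x,y=b.round().astype(int);print(g[y-8:y+9,x-28:x+29:3])
c=cam('side');save(c,'s7.png',(330,160,430,250),8)
```

```text
tcp [ 0.4565 -0.3635  0.2049] rot [-179.9    0.     7.4] shift now-frame [-0.0003  0.001 ] after-turn frame [-0.0003  0.001 ] turn -0.0005
bar exp [318.32870072 151.09053815]
[[201 203 201 202 141  81  78  78  80  76  71  74  76  74  71  73  76  78  75]
 [202 202 200 202 131  81  79  79  79  76  73  75  77  74  70  72  77  77  77]
 [202 202 200 203 116  82  79  79  77  77  72  74  76  71  71  73  75  78  77]
 [202 201 200 202 110  81  79  78  79  78  72  75  75  71  72  70  76  75  78]
 [201 201 200 203 102  78  79  79  77  76  71  75  77  69  71  72  76  77  77]
 [199 202 200 204  95  79  77  75  73  75  70  73  72  70  70  71  75  79  75]
 [200 202 202 199  99  93  92  88  86  88  89  94  81  85  91  83  75  79  76]
 [201 201 201 179 140 141 145 145 144 141 144 147 146 146 147 127  75  78  79]
 [204 201 201 170 177 178 179 180 180 181 180 180 183 183 184 166  72  78  75]
 [204 201 200 169 187 188 187 186 186 185 184 179 179 177 176 165  73  81  76]
 [203 202 201 165 155 152 152 147 146 146 145 144 145 144 144 159  73  78  73]
 [200 205 202 165 119  82  86  85  88  85  82  79  82  79 100 159  74  77  75]
 [200 205 202 164 121  68  78  77  75  70  70  73  72  67  99 157  72  78  76]
 [200 204 204 165 126  72  77  77  78  73  75  77  73  71 101 157  75  78  75]
 [201 204 204 168 128  77  77  79  78  74  72  74  71  72 100 158  75  79  75]
 [202 206 206 170 129  74  77  77  78  73  73  74  73  71 103 157  77  76  74]
 [204 203 206 169 134  61  77  78  76  74  71  75  72  70 102 155  75  75  74]]
```

View pics/s7.png

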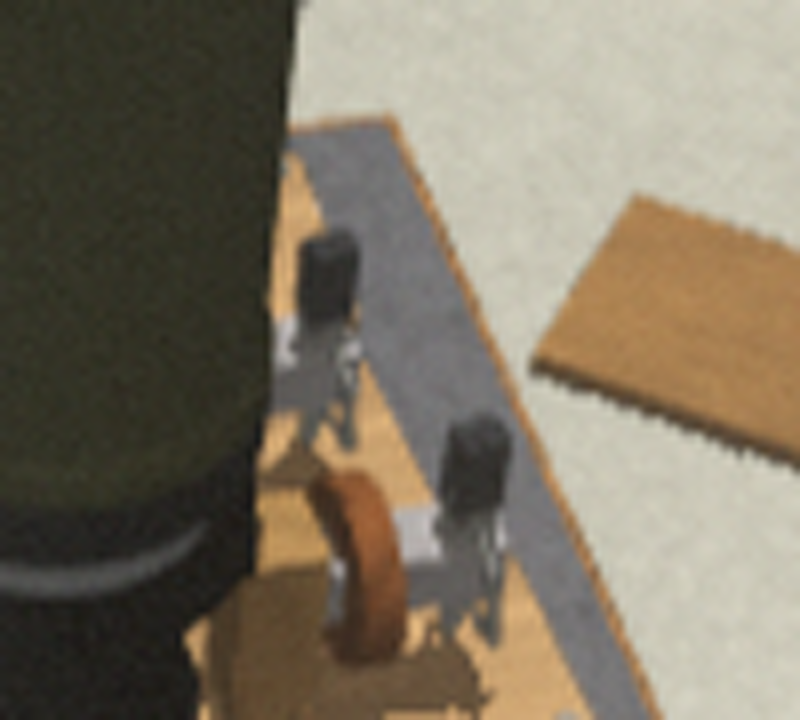

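Both finished loops hang shut beside their axles, with knobs at crop (328,275) and (475,465).

play_rows(
  steps=[
    [[-0.0005,0.001,0.03,0,0,0,0.04],[0,0,0.03,0,0,0,0.04],[0,0,0.03,0,0,0,0.04],[0,0,0.0265,0,0,0,0.04],[0,0,0.01,0,0,0,0.04],[0,0,0,0,0,0,0.04],[0,0,0,0,0,0,0.005],[0,0,0,0,0,0,0.005],[0,0,0,0,0,0,0.005],[0,0,0,0,0,0,0.005],[0,0,0,0,0,0,0.005]],
  ],
)

```text
time_s: 47.6
tool_pos: [0.4566, -0.3655, 0.0802]
tool_rot: [179.9, -0.0, 7.4]
force: [0.3, 0.7, 2.1]
grip_width: 0.0119
grasp_force: 30.0
```

play_rows(
  steps=[
    [[0,0,-0.01,0,0,0,0.005],[0,0,-0.02,0,0,0,0.005],[0,0,-0.03,0,0,0,0.005],[0,0,-0.03,0,0,0,0.005],[0,0,-0.03,0,0,0,0.005],[0,0,-0.022,0,0,0,0.005],[0,0,0,0,0,0,0.005]],
  ],
)

```text
time_s: 48.3
tool_pos: [0.4582, -0.3662, 0.2257]
tool_rot: [179.7, -0.2, 7.4]
force: [0.2, -0.3, -0.6]
grip_width: 0.0121
grasp_force: 30.0
```

play_rows(
  steps=[
    [[0,0,0,0,0,0.129,0.005],[0.0117,-0.0429,0,0,0,0,0.005],[0.0117,-0.0429,0,0,0,0,0.005],[0.0117,-0.0429,0,0,0,0,0.005],[0.0117,-0.0429,0,0,0,0,0.005],[0.0117,-0.0429,0,0,0,0,0.005],[0.0117,-0.0429,0,0,0,0,0.005],[0.0117,-0.0429,0,0,0,0,0.005],[0.0117,-0.0429,0,0,0,0,0.005],[0.0117,-0.0429,0,0,0,0,0.005],[0.0117,-0.0429,0,0,0,0,0.005],[0.0117,-0.0429,0,0,0,0,0.005]],
  ],
)

```text
time_s: 49.5
tool_pos: [0.5844, 0.1079, 0.2205]
tool_rot: [180.0, 0.1, 0.0]
force: [0.7, -0.1, 0.1]
grip_width: 0.0117
grasp_force: 30.0
```

play_rows(
  steps=[
    [[0,0,0,0,0,0,0.005],[0,0,0,0,0,0,0.005],[0,0,0,0,0,0,0.005],[0,0,0,0,0,0,0.005]],
  ],
)

```text
time_s: 49.9
tool_pos: [0.5847, 0.1044, 0.221]
tool_rot: [179.9, 0.0, -0.1]
force: [0.3, -0.2, -0.8]
grip_width: 0.0115
grasp_force: 30.0
```

Run:
```python
from h import *
c=cam('wrist');save(c,'w7.png',(140,40,540,240),2)
o=get_obs();print(np.round(o['tool_pos'],4),np.round(o['tool_rot'],2))
v=None
for r in silhouettes('wrist','unit3_mid'):
    if r['pixels'].sum()>500:
        v,f=fit([(c,r['pixels'])],(.603,.106,0.0));print(r['p'],v,f,'hole',off(v,.026));
        print(holeat(c,off(v,.026)))
e,p=barat(c,o['tool_pos'][2]+.0008,np.radians(o['tool_rot'][2]));print(e)
np.set_printoptions(linewidth=220);print(p[:,::4].astype(int))
```

```text
[0.5848 0.1046 0.2212] [ 1.7994e+02  2.0000e-02 -1.3000e-01]
0.66 [ 0.60238731  0.10481067 -0.00683645] 0.16690381331815596 hole [0.6283867  0.10463293]
(array([318. , 148.5]), [5, 4, 11, 12, 104], array([0.62891445, 0.10458664, 0.071     ]))
0.52 [0.603 0.106 0.   ] 1.0 hole [0.629 0.106]
(array([318. , 148.5]), [6, 5, 11, 12, 104], array([0.62891445, 0.10458664, 0.071     ]))
[317.58605745 173.00322744]
[[128 128 166  95  98  99  99 106 197 196 196 197 109 102 105 106 108 111 123  75  73]
 [129 131 166  98  98  98  98 103 197 196 196 190 110 101 104 104 107 112 110  71  74]
 [124 134 166  96  99  99 100  92 197 196 197 120 110 101 104 105 107 114 111  77  76]
 [124 130 167  97  98 100  95  84 197 197 198 108 110  84 104 106 107 114 111  80  78]
 [124 128 166  96  99  92  65 111 191 190 192 107 109  76  89 102 106 113 110  79  75]
 [122 128 165  98  91  52  47 122 149 143 135  96  98  76  51  82 106 113 110  79  72]
 [120 130 167  98  67  60  61 119 150 162 101  98  96  80  60  63 106 112 109  82  78]
 [124 132 166 115 105 105 108 113 127 133 114 115 114 112 108 107 115 119 108  80 
[... 262 characters left out ...]
73]
 [125 133 139 172 171 171 172 170 171 170 170 169 168 168 169 166 167 166 141  75  71]
 [126 130 145 154 153 152 152 153 152 152 152 153 153 152 151 150 150 147 138  74  72]
 [133 135 144 154 130 130 131 130 130 132 131 132 130 110 107 103 103 116 132  77  76]
 [131 136 142 155  68  68  69  72  74  75  77  75  75  67  64  60  59 151 135  81  76]
 [126 134 139 155  55  52  59  63  67  70  69  67  64  63  57  55  54 154 135  79  76]
 [125 130 149 157  56  56  62  66  70  71  70  69  67  65  61  53  52 155 134  73  70]
 [123 128 149 155  55  55  65  68  72  70  71  71  69  67  62  56  56 156 133  73  70]
 [122 126 143 157  58  57  65  69  70  69  69  69  69  65  61  53  59 158 130  74  74]]
```

play_rows(
  steps=[
    [[0.0225,-0.0004,0,0,0,0,0.005],[0.0223,-0.0003,0,0,0,0,0.005],[0,0,0.03,0,0,0,0.005],[0,0,0.03,0,0,0,0.005],[0,0,0.0185,0,0,0,0.005],[0,0,0,0,0,0,0.005],[0,0,0,0,0,0,0.005],[0,0,0.004,0,0,0,0.005],[0,0,0.004,0,0,0,0.005],[0,0,0.004,0,0,0,0.005],[0,0,0.003,0,0,0,0.005],[0,0,0,0,0,0,0.005]],
  ],
)

```text
time_s: 51.2
tool_pos: [0.6298, 0.1065, 0.1276]
tool_rot: [179.9, -0.0, 0.0]
force: [0.9, -1.9, -2.3]
grip_width: 0.0119
grasp_force: 30.0
```

play_rows(
  steps=[
    [[0,0,0.006,0,0,0,0.005],[0,0,0.006,0,0,0,0.005],[0,0,0.006,0,0,0,0.005],[0,0,0.006,0,0,0,0.005],[0,0,0.006,0,0,0,0.005],[0,0,0.005,0,0,0,0.005],[0,0,0.003,0,0,0,0.005],[0,0,0.001,0,0,0,0.005],[0,0,0.001,0,0,0,0.005],[0,0,0.001,0,0,0,0.005],[0,0,0,0,0,0,0.005]],
  ],
)

```text
time_s: 52.3
tool_pos: [0.6295, 0.1075, 0.0872]
tool_rot: [180.0, -0.0, 0.0]
force: [0.3, -3.3, 1.6]
grip_width: 0.0117
grasp_force: 30.0
```

play_rows(
  steps=[
    [[0,0,0.001,0,0,0,0.005],[0,0,0,0,0,0,0.005],[0,0,0,0,0,0,0.04],[0,0,0,0,0,0,0.04],[0,0,0,0,0,0,0.04],[0,0,-0.02,0,0,0,0.04],[0,0,-0.03,0,0,0,0.04],[0,0,-0.028,0,0,0,0.0],[0.02,0,0,0,0,0,0.0],[0.0175,0,0,0,0,0,0.0],[0,0,0,0,0,0,0.0],[0,0,0,0,0,0,0.0]],
  ],
)

```text
time_s: 53.5
tool_pos: [0.6662, 0.1082, 0.1633]
tool_rot: [-179.9, 0.1, 0.1]
force: [0.9, 0.4, -0.5]
grip_width: 0.0081
grasp_force: 0.0
```

play_rows(
  steps=[
    [[0,0,0.03,0,0,0,0],[0,0,0.03,0,0,0,0],[0,0,0.012,0,0,0,0],[0,0,0.01,0,0,0,0],[0,0,0.01,0,0,0,0],[0,0,0.01,0,0,0,0],[0,0,0.009,0,0,0,0],[-0.006,0,0,0,0,0,0],[0,0,0.005,0,0,0,0],[0,0,0.002,0,0,0,0],[0,0,0,0,0,0,0],[0,0,0,0,0,0,0]],
  ],
)

```text
time_s: 54.7
tool_pos: [0.6614, 0.1074, 0.0463]
tool_rot: [180.0, -0.0, 0.0]
force: [-0.3, 0.1, 0.0]
grip_width: 0.0007
grasp_force: 0.0
```

play_rows(
  steps=[
    [[-0.002,0,0,0,0,0,0],[-0.001,0,0,0,0,0,0],[0,0,0,0,0,0,0],[0.005,0,0,0,0,0,0],[0,0,-0.03,0,0,0,0],[0,0,-0.04,0,0,0,0],[0,0,-0.04,0,0,0,0],[0,0,-0.04,0,0,0,0.04],[0,0,-0.03,0,0,0,0.04],[-0.02,-0.04,0,0,0,0,0.04],[-0.02,-0.04,0,0,0,0,0.04],[-0.02,-0.04,0,0,0,0,0.04]],
  ],
)

```text
time_s: 55.9
tool_pos: [0.6028, 0.2285, 0.2266]
tool_rot: [-180.0, -0.1, -0.0]
force: [0.5, 0.1, 0.3]
grip_width: 0.0324
grasp_force: 0.0
```

play_rows(
  steps=[
    [[-0.02,-0.04,0,0,0,0,0.04],[-0.02,-0.04,0,0,0,0,0.04],[0,-0.04,0,0,0,0,0.04],[0,0,0,0,0,0,0.04],[0,0,0,0,0,0,0.04]],
  ],
)

```text
time_s: 56.4
tool_pos: [0.5624, 0.3488, 0.2259]
tool_rot: [-180.0, 0.0, 0.2]
force: [-0.2, -1.4, -0.4]
grip_width: 0.0398
grasp_force: 0.0
```

Run:
```python
from h import *
c=cam('side');save(c,'s8.png',(290,130,440,260),5.2)
t=cam('top')
for i,x0 in ((1,(.622,-.102,0.02)),(2,(.602,-.013,.05)),(3,(.602,.105,0))):
    for n,cc in (('top',t),('side',c)):
      for r in silhouettes(n,f'unit{i}_mid'):
        if r['pixels'].sum()>500: print(i,n,round(r['p'],2),*[np.round(q,3) for q in fit([(cc,r['pixels'])],x0)])
```

```text
1 top 0.59 [ 0.625 -0.102  0.021] 0.118
1 side 0.57 [ 0.624 -0.097  0.054] 0.087
2 top 0.69 [ 0.603 -0.013 -0.002] 0.081
2 top 0.43 [ 0.602 -0.013  0.05 ] 1.0
2 side 0.98 [ 0.601 -0.     0.153] 0.347
2 side 0.43 [0.604 0.115 0.054] 0.212
3 top 0.87 [0.607 0.105 0.028] 0.132
3 side 0.69 [0.604 0.113 0.083] 0.217
3 side 0.39 [0.596 0.003 0.382] 0.307
```

View pics/s8.png

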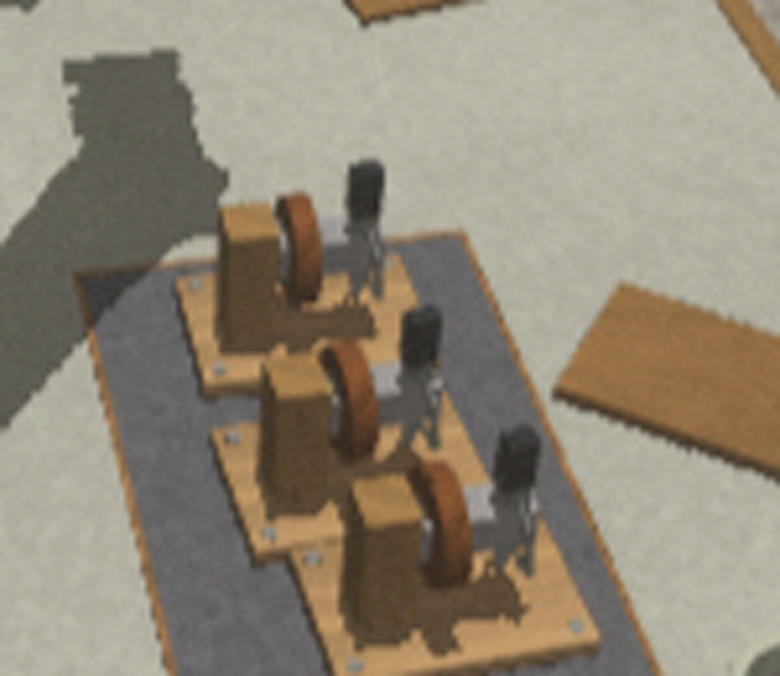

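All three pins stand in their axles with loops hanging shut, knob tops at crop (367,160), (422,306) and (518,426), and every unit is on the mat.

Run:
```python
from h import *
c=cam('side')
print(proj(c,[[.629,.1046,.111],[.627,-.0115,.111],[.6488,-.101,.111]]).round(1).tolist(),'seen (360.6,160.8) (371.2,188.8) (389.6,211.9)')
print(sign_off())
```

```text
[[359.3, 162.5], [369.8, 190.5], [388.7, 214.1]] seen (360.6,160.8) (371.2,188.8) (389.6,211.9)
the job is handed in; nothing more can be done
None
```

I handed the job in: all three axle units stand on the mat with their pins seated and loops shut, judging by the last side-camera picture. The glue bottle was left untouched, and the hand-in returned no verdict.

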